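# Change the shaker load: lid the resin tins and ratchet them fast

## Robot

A 6-joint arm with a two-finger parallel gripper is mounted at the origin on the work surface. World frame = base frame: x ahead of the robot, y to its left, z up, the work surface at z = 0. Lengths are in m, angles in rad, forces in N, time in s.
With the tool pointing down it reaches from about 0.3 to 0.775 m from the base axis. Payload 14.6 kg.
Tool frame: the origin (TCP) lies midway between the tips of the shut fingers; the grasp point (between the pads) lies 19 mm behind it; z points along the fingers, y is the line along which they close (so a half turn about z gives the same grasp; the last joint's range is limited). The gripper opens to 94 mm and grips with 3 to 60 N. Pads are 16 mm wide; open, the fingers measure 119 mm over their backs; the gripper's body (75 mm by 177 mm) begins 78 mm behind the grasp point.
Start: joints at [-1.196, 0.3, 1.521, -0, 1.321, -0.067], TCP at [0.235, -0.497, 0.205] pointing down, gripper open.
Joint ranges: [-3.03, 3.03], [-0.79, 2.21], [0.23, 2.52], [-1.04, 4.18], [0, 3.07], [-2.55, 2.55]. Speed limits (rad/s): [2.22, 2.22, 2.57, 3.14, 3.14, 3.14].

## Interface

Orientations are given as a unit quaternion [x, y, z, w].
In Python, from rig import read_state, get_image, sign_off gives the robot as it stands.
- The arm moves only by the tool play_rows, never from a script. Its argument "deltas" is a list that holds one entry, the list of rows, each a list of 7 numbers: the shift along the tool's x, y, z as a fraction of full scale, then the turn, a rotation vector about the tool's x, y, z as a fraction of full scale, then the opening, from 0 (shut) to 1 (fully open). A call has 1 to 20 rows; each row shifts and turns the commanded pose from where the row before left it, along the tool's axes as they then stand; what a row does not reach is not made up. Full scale, the value 1, is 0.04 m for a shift and 90 degrees for a turn. A row lasts 1/8 s, in which the tool goes at most 62.5 mm and 10.7 degrees, less where a joint would pass 70% of its speed; a pose out of reach is approached as far as the arm can. A call with a number of a shift or a turn outside -1 to 1 is refused whole. A call with a gripper value outside its range is refused whole. The fingers move at their own pace and stop on an object; the grip force is fixed at half the most. Time passes only in rows, so rows that do not move let the fingers close. It gives the time, the measured TCP pose, the force, the opening and the grip force at its end, in the units of the state.
- read_state(): the state, without advancing time (a new reading comes with each control period).
- get_image(name): name is "side" or "top"; returns a dict with "image" (480x640x3 uint8, red, green, blue), "z_map" (480x640 float32, m along the optical axis (not along the pixel's ray), 0 where there is no reading), "fovy" (degrees; the focal length in pixels is half the picture's height over the tangent of half this angle, whatever the lens; pixels are square), "cx", "cy" (the principal point, pixels), "pose" (4x4, takes a point from camera to world coordinates). Camera axes: x right, y up, looking along -z (the intrinsics and any distortion apply to the point x, -y, -z); pixel columns grow to the right and rows downward; lengths in m; the calibration is good to about 2 mm. A picture is of the moment at which its call begins.
- sign_off(): hands the job in; it is judged then, once.
The state is a dict: "time": time; "joint_pos": joint angles; "qd": joint speeds; "joint_efforts": joint torques, N m; "tcp_pos": TCP position; "eef_rot": TCP orientation; "wrist_force": force on the tool from outside, world axes, zero at the start; "wrist_torque": the same for the moment, N m; "gripper_width": opening from 0.0 (shut) to 1.0 (fully open); "grip_force": force on a finger pad.
Only numpy, scipy, OpenCV 4.12 (cv2) and the standard library are available. Lean on these libraries where they do the work, as an engineer would, in place of code of your own. Each camera call takes 0.05 s, during which the arm holds its last target. There are 200 camera calls.

## Task

Change the load on the shaker: take the finished jar off the deck and stand it on the cork mat, set a loose lid level and fully home on every open tin of resin, and stand all the tins upright on the deck, in a row in front of the far fence. Then work the ratchet lever, stroke after stroke, until the clamp bar's sprung pad is pressed in and holds all the tins against the fence, and let the lever go back to rest. Do not push the clamp bar itself, tip nothing over, and leave the other things on the bench where they are.

Things in the scene. Friction and masses are not known exactly. Their poses are not given: they have to be found in the camera images.
- shaker: Bench platform shaker, fixed: grey housing, aluminium deck 242 (its x) x 300 mm (its y), deck top 95 mm above the bench. Origin on the bench; x points away from the robot (the way the clamp closes), y left, z up. At the far side a fixed fence along y, nearer the robot the sliding clamp bar with a rubber pad facing it, both 28 mm high. Three tins fit in front of the fence at y = -85, 0, +85 mm.
- fence (a point): Middle of the fence's near face, 16 mm above the deck, at shaker x = +65 mm. The face runs 280 mm along shaker y. A tin standing against it has its axis at shaker x = +32 mm.
- jaw (a joint): Clamp bar's travel to the fence, m, 0 (open) to 0.112; starts at 0.005 to 0.03. Free pad face at shaker x = -90 mm + travel, so tins against the fence are touched at 0.090. Stiff (20 N), held from going back by a pawl, cannot be reopened. A full lever stroke moves it one 12 mm tooth (the first 5 to 17), ending near 0.049, 0.061, 0.073, 0.085, 0.097 (up to 2 mm off); 0.097 makes the clamp tight.
- pad (a joint): How far the sprung pad is pressed into the clamp bar, m, 0 (free) to 0.016; spring 1 N per mm plus 6 N preload. About 0.005 to 0.008 when the tins are properly clamped; below 0.003 it is not yet tight. The pad pushes tins that stand short of the fence along the deck. A further stroke is hard to complete.
- lever (a joint): Swing of the ratchet lever, rad: 0 at rest, leaning 0.14 towards the robot (shaker -x), to 0.283 at its stop, leaning as far away. Push its grip about 45 mm in shaker +x to the stop (6 to 20 N, most when tight), then back off and let its spring return it fully to 0, so that the pawl drops behind the next tooth.
- lever_grip (a point): Middle of the lever's upright rubber grip (22 mm diameter, 28 mm of it above this point, 37 below), 207 mm above the bench, beside the deck on the shaker's right (shaker y = -197 mm). The lever turns about a level axis along shaker y, 155 mm below the grip, at shaker x = -30 mm, 53 mm above the bench. Moves with the lever.
- pad_face (a point): Middle of the rubber pad's face (270 mm along shaker y, 22 mm high), 18 mm above the deck.
- tin0: Open tinplate tin of resin lumps, 65 mm diameter, 75 mm high, about 0.3 kg, mouth 56 mm wide; two or three tins stand on the bench. Origin at the centre of its underside, z up. Grip its body from above below the rim, 40 to 60 mm up, so that the fingers clear the 28 mm high fence and bar.
- tin1: Open tinplate tin of resin lumps, 65 mm diameter, 75 mm high, about 0.3 kg, mouth 56 mm wide; two or three tins stand on the bench. Origin at the centre of its underside, z up. Grip its body from above below the rim, 40 to 60 mm up, so that the fingers clear the 28 mm high fence and bar.
- tin2: Open tinplate tin of resin lumps, 65 mm diameter, 75 mm high, about 0.3 kg, mouth 56 mm wide; two or three tins stand on the bench. Origin at the centre of its underside, z up. Grip its body from above below the rim, 40 to 60 mm up, so that the fingers clear the 28 mm high fence and bar.
- tin0_rim (a point): Centre of tin0's mouth, level with the top of its rim, 75 mm above its underside.
- tin1_rim (a point): Centre of tin1's mouth, level with the top of its rim, 75 mm above its underside.
- tin2_rim (a point): Centre of tin2's mouth, level with the top of its rim, 75 mm above its underside.
- lid0: Loose tin lid: 63 mm disc 8 mm thick on a 52 mm plug 6 mm deep, 50 g; fits any tin; always three. Origin at the centre of the plug's underside, z up. Lies plug down. Seated, the disc rests on the rim, the plug is in the mouth with 2 mm play all round, the origin 6 mm below the rim. Grip the disc's edge with the tips above its underside: the tin is 1 mm wider all round.
- lid1: Loose tin lid: 63 mm disc 8 mm thick on a 52 mm plug 6 mm deep, 50 g; fits any tin; always three. Origin at the centre of the plug's underside, z up. Lies plug down. Seated, the disc rests on the rim, the plug is in the mouth with 2 mm play all round, the origin 6 mm below the rim. Grip the disc's edge with the tips above its underside: the tin is 1 mm wider all round.
- lid2: Loose tin lid: 63 mm disc 8 mm thick on a 52 mm plug 6 mm deep, 50 g; fits any tin; always three. Origin at the centre of the plug's underside, z up. Lies plug down. Seated, the disc rests on the rim, the plug is in the mouth with 2 mm play all round, the origin 6 mm below the rim. Grip the disc's edge with the tips above its underside: the tin is 1 mm wider all round.
- jar: Finished, capped amber jar standing on the deck at the start: glass 56 mm diameter and 66 mm high, white cap 52 mm diameter on top, 88 mm high in all, 0.25 kg. Origin at the centre of its underside. Grip it from above, 40 to 60 mm up, so that the fingers clear bar and fence.
- cork_mat: Round cork mat, 100 mm diameter, 4 mm thick, fixed to the bench in front and left of the shaker. Origin at the centre of its underside.
- lid_board: Wooden board 100 x 310 x 8 mm, fixed to the bench, on which the lids lie. Origin at the centre of its underside.
- dropper: Bystander: small amber dropper bottle, 34 mm diameter, 75 mm high. Origin at the centre of its underside. Leave it where it is.
- brush: Bystander: flat wooden brush, 190 mm long, lying. Origin at the centre of its underside. Leave it where it is.
- paint_tube: Bystander: white paint tube, 120 x 30 x 22 mm, lying. Origin at the centre of its underside. Leave it where it is.
- tape_roll: Bystander: roll of tape, 84 mm diameter, 24 mm high. Origin at the centre of its underside. Leave it where it is.
- ink_pot: Bystander: blue ink pot, 44 mm diameter, 50 mm high. Origin at the centre of its underside. Leave it where it is.
Mind the look-alikes: they are no part of the job. What is shaped like the jar but black or red is not meant.

How it is judged:
By the outcome, as a careful person would: the job done as asked, in the order asked, and still so for the second after the job is handed in, with the robot touching nothing.
Of tin0, tin1, tin2 only 2 to 3 are there at a start; the rules pass over those that are not, and their reading is None.
At some moment in a run one of tin0, tin1, tin2 may be knocked a few centimetres aside while the robot is not near it.
It also fails if it takes over 210 s, if anything falls off the work surface, if the arm or the gripper's body presses on something with over 40 N, if the wrist force passes 120 N, or if a joint passes its speed limit or range.

## Working session

There is one attempt and no reset: what is moved stays moved. The work goes in short steps, Python scripts to look and compute and a tool call to move; the robot and the scene stay as the last step left them, time stands still between calls to the robot, and variables do not carry over. Pictures are saved under pics/ and viewed, at most 14 in all, crops included, and the job is handed in when it is done.

Besides the shell and the picture viewer there is one more tool, called after "Request:" as name(argument=value, ...) on one line, values as JSON. play_rows: Moves the arm, as the interface text tells. Shift numbers are shares of 0.04 m and turn numbers shares of 90 degrees, none past 1 either way. Its arguments: {"type":"object","properties":{"deltas":{"type":"array","items":{"type":"array","items":{"type":"array","items":{"type":"number","minimum":-1,"maximum":1}}}}},"required":["deltas"]}

```bash
ls; mkdir -p pics
cat > h.py <<'E'
import numpy as np, cv2
from rig import read_state, get_image, sign_off
def grab(name):
    d=get_image(name); np.savez('pics/last_%s.npz'%name,**{k:v for k,v in d.items()}); return d
def K(d):
    f=240/np.tan(np.radians(d['fovy'])/2); return f,d['cx'],d['cy']
def cloud(d):
    f,cx,cy=K(d); z=d['z_map']; v,u=np.mgrid[:480,:640]
    P=np.stack([(u-cx)*z/f,-(v-cy)*z/f,-z],-1)
    T=np.array(d['pose']); W=P@T[:3,:3].T+T[:3,3]; W[z==0]=np.nan; return W
def save(d,n): cv2.imwrite('pics/'+n,cv2.cvtColor(d['image'],cv2.COLOR_RGB2BGR))
E
python3 - <<'E'
from h import *
s=read_state(); print(s)
for n in('top','side'):
    d=grab(n); save(d,n+'0.png'); print(n,[k for k in d if k not in('image','z_map')],d['fovy'],d['cx'],d['cy'],np.round(d['pose'],3).tolist()); print((d['z_map']==0).mean())
E
```

```text
pics
{'time': 0.0, 'joint_pos': array([-1.19560630e+00,  3.00491776e-01,  1.52159809e+00,  9.68665497e-07,
        1.32069558e+00, -6.66356038e-02]), 'qd': array([ 6.41417834e-04,  1.85057596e-04, -5.65416044e-04,  8.95425614e-04,
       -9.41210123e-05, -4.78800622e-04]), 'joint_efforts': array([ 1.70998323e-03, -5.31811130e+01, -3.52731335e+01,  7.08878785e-02,
        2.44223006e-02, -1.14372467e-04]), 'tcp_pos': array([ 0.23505569, -0.49694315,  0.20486779]), 'eef_rot': array([ 9.75697692e-01,  2.19120192e-01, -9.11825819e-05, -5.89387517e-04]), 'wrist_force': array([ 0.4391106 ,  0.50723532, -0.75998514]), 'wrist_torque': array([-0.00247997, -0.01077103,  0.02449905]), 'grip_force': 0.0, 'gripper_width': 1.0000806060621281}
top ['fovy', 'cx', 'cy', 'pose'] 42.718141962332105 318.8284295286837 237.81959292087797 [[-0.019, 0.994, -0.108, 0.376], [-1.0, -0.021, -0.016, -0.023], [-0.018, 0.107, 0.994, 1.753], [0.0, 0.0, 0.0, 1.0]]
0.004091796875
side ['fovy', 'cx', 'cy', 'pose'] 46.84187328422069 310.7444605271069 250.50138470579452 [[0.966, 0.142, -0.217, 0.267], [-0.259, 0.519, -0.814, -1.042], [-0.002, 0.843, 0.538, 0.804], [0.0, 0.0, 0.0, 1.0]]
0.004026692708333333
```

View pics/top0.png

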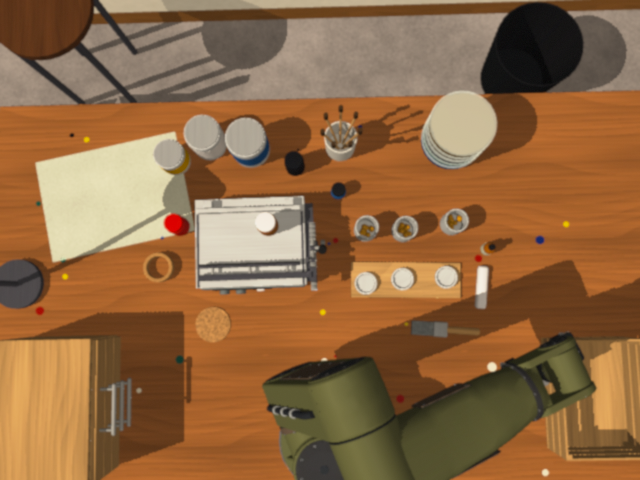

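View pics/side0.png

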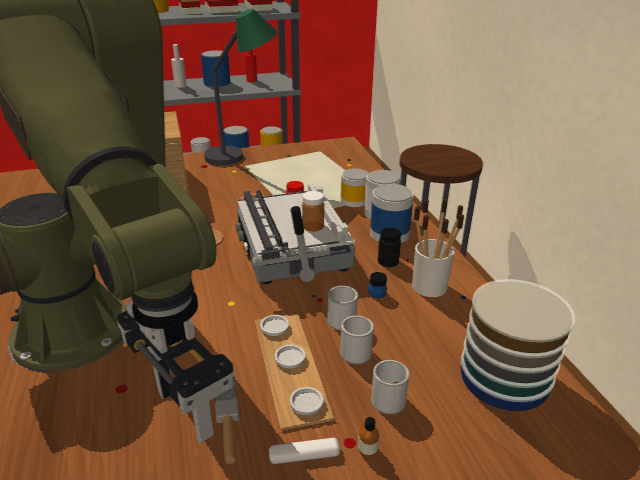

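Top view: tins are at (367,228), (405,228) and (455,221), lids at (366,283), (403,278) and (447,276), and the mat at (213,324). Things that could pass for the jar are the white cap on the deck (265,223), the red one (176,224) and the black one (294,162). I choose the white-capped amber one on the deck; the side view shows it at (313,212).

```bash
cat >> h.py <<'E'
from scipy.optimize import least_squares
def load(n): return dict(np.load('pics/last_%s.npz'%n))
def near(W,c,r,z0,z1):
    m=(np.hypot(W[...,0]-c[0],W[...,1]-c[1])<r)&(W[...,2]>z0)&(W[...,2]<z1); return W[m]
def enclose(P):
    c,r=cv2.minEnclosingCircle(P[:,:2].astype(np.float32)*1000); return np.round(np.array(c)/1000,4),round(r,1)
E
python3 - <<'E'
from h import *
t,s=load('top'),load('side'); Wt,Ws=cloud(t),cloud(s)
px={'tinA':(367,228),'tinB':(405,228),'tinC':(455,221),'lidA':(366,283),'lidB':(403,278),'lidC':(447,276),'jar':(265,223),'mat':(213,324)}
for n,(u,v) in px.items():
    c=np.nanmean(Wt[v-3:v+4,u-3:u+4],axis=(0,1))
    z0={'t':.06,'l':.015,'j':.165,'m':.002}[n[0]]; z1={'t':.085,'l':.035,'j':.2,'m':.008}[n[0]]
    for nm,W in(('top',Wt),('side',Ws)):
        P=near(W,c,.05,z0,z1)
        if len(P)>5: print(n,nm,np.round(c,3),len(P),enclose(P),'ztop',np.round(np.percentile(P[:,2],[5,50,95]),4), 'mean',np.round(P.mean(0),4))
# table
print('bench',[np.round(Wt[v,u],4) for u,v in((340,330),(560,180),(330,290))])
# deck edges: points at z .085-.1 ; fence/bar .115-.13
for nm,W in(('top',Wt),('side',Ws)):
    P=near(W,(.5,.22),.35,.088,.1); 
    print(nm,len(P),cv2.minAreaRect(P[:,:2].astype(np.float32)*1000),np.median(P[:,2]))
    P=near(W,(.5,.22),.2,.116,.13); print(len(P),np.median(P[:,2]))
    P=near(W,(.46,.02),.12,.2,.26); print('lever',len(P),P.mean(0) if len(P) else '',P[:,2].max() if len(P) else '')
im=cv2.resize(t['image'][185:300,180:480],None,fx=2.66,fy=2.66,interpolation=cv2.INTER_CUBIC); cv2.imwrite('pics/crop1.png',im[...,::-1])
E
```

```text
tinA top [ 0.588 -0.132  0.024] 151 (array([ 0.5862, -0.1262]), 32.9) ztop [0.0641 0.0741 0.0805] mean [ 0.5878 -0.127   0.0735]
tinA side [ 0.588 -0.132  0.024] 398 (array([ 0.5824, -0.1293]), 35.6) ztop [0.0606 0.0701 0.0762] mean [ 0.582  -0.1299  0.0695]
tinB top [ 0.585 -0.239  0.03 ] 152 (array([ 0.5821, -0.2336]), 32.9) ztop [0.064  0.074  0.0804] mean [ 0.5824 -0.2335  0.0735]
tinB side [ 0.585 -0.239  0.03 ] 456 (array([ 0.5782, -0.2353]), 34.5) ztop [0.061  0.0704 0.0763] mean [ 0.5776 -0.237   0.0696]
tinC top [ 0.603 -0.382  0.02 ] 166 (array([ 0.6  , -0.373]), 33.6) ztop [0.0631 0.0737 0.0803] mean [ 0.6004 -0.3736  0.0731]
tinC side [ 0.603 -0.382  0.02 ] 561 (array([ 0.5945, -0.3739]), 34.7) ztop [0.0611 0.071  0.0762] mean [ 0.595  -0.3758  0.0698]
lidA top [ 0.433 -0.125  0.016] 302 (array([ 0.4331, -0.1246]), 48.3) ztop [0.0154 0.0196 0.0267] mean [ 0.4338 -0.1226  0.0203]
lidA side [ 0.433 -0.125  0.016] 434 (array([ 0.43  , -0.1241]), 33.4) ztop [0.0154 0.0182 0.0233] mean [ 0.4299 -0.1235  0.0188]
lidB top [ 0.445 -0.23   0.017] 306 (array([ 0.4479, -0.2298]), 46
[... 792 characters left out ...]
.3266 0.3103 0.0048]
mat side [0.326 0.31  0.003] 91 (array([0.3516, 0.3118]), 39.0) ztop [0.0023 0.0045 0.0067] mean [0.3585 0.3093 0.0044]
bench [array([ 0.302 , -0.0495, -0.0079]), array([ 0.7183, -0.6925,  0.0009]), array([ 0.4156, -0.0236, -0.0024])]
top 7193 ((628.3656005859375, 229.02267456054688), (429.2664794921875, 426.0842590332031), 0.8226402997970581) 0.09440177862626364
1584 0.12243510004144564
lever 61 [ 0.51264842 -0.00478937  0.23347886] 0.2422839317518004
side 3661 ((609.1599731445312, 211.90017700195312), (443.7409973144531, 426.5585632324219), 7.429776668548584) 0.09481727856565536
1048 0.12263041632364408
lever 173 [ 0.50911452 -0.01178649  0.22071836] 0.2376201925503063
```

View pics/crop1.png

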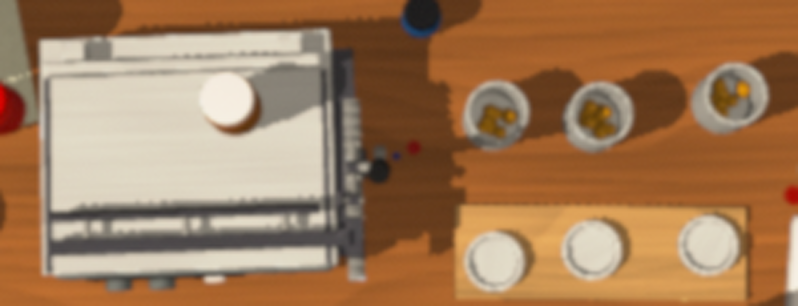

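Top crop: the white-capped jar is on the deck at about (228,102) and the lever knob at (378,170). The three tins are open with amber lumps, and the three lids lie plug down on the board. Next I fit the shaker frame and refine the circles.

Run:
```python
from h import *
Wt,Ws=cloud(load('top')),cloud(load('side'))
def line(P,t):  # x = a + b*y robust
    r=least_squares(lambda p:p[0]+p[1]*(P[:,1]-.17)-P[:,0],[P[:,0].mean(),0],loss='soft_l1',f_scale=.003); print(t,len(P),'x(y=.17)=%.4f slope %.4f'%tuple(r.x),'y range',np.round(np.percentile(P[:,1],[1,99]),4))
for nm,W in(('top',Wt),('side',Ws)):
    m=(W[...,2]>.116)&(W[...,2]<.130)&(W[...,1]>-.0)&(W[...,1]<.36)&(W[...,0]>.38)&(W[...,0]<.72); P=W[m]
    print(nm,np.round(np.histogram(P[:,0],bins=np.arange(.4,.70,.01))[0],0))
    far=P[P[:,0]>.61]; nearb=P[P[:,0]<.53]
    line(far,'fence'); line(nearb,'bar')
    m=(W[...,2]>.085)&(W[...,2]<.104)&(W[...,1]>-.03)&(W[...,1]<.38)&(W[...,0]>.38)&(W[...,0]<.72); P=W[m]
    print('deck',cv2.minAreaRect(P[:,:2].astype(np.float32)*1000))
    ys=P[(P[:,0]>.5)&(P[:,0]<.6)]; print(np.round(np.percentile(ys[:,1],[.2,1,99,99.8]),4))
    # edges of fence rows
    for y in(.08,.12,.24,.28):
        s=far[abs(far[:,1]-y)<.02]; print(y,np.round(np.percentile(s[:,0],[2,10,50,90,98]),4) if len(s) else '')
        s=nearb[abs(nearb[:,1]-y)<.02]; print('   bar',np.round(np.percentile(s[:,0],[2,10,50,90,98]),4) if len(s) else '')
    L=near(W,(.51,-.005),.05,.175,.26); print('lever',len(L)); 
    for a in np.arange(.17,.25,.01):
        s=L[abs(L[:,2]-a)<.005]; 
        if len(s)>3: print(round(a,3),len(s),np.round(s.min(0),3),np.round(s.max(0),3))
```

```text
top [  0   0   0   3 132 409 153  31 318  69   4   0  17   6   0   1   6   4
   0   2   0   0  31 355 114  60   9   0   0]
fence 569 x(y=.17)=0.6375 slope -0.0136 y range [0.0579 0.331 ]
bar 1136 x(y=.17)=0.4612 slope -0.0114 y range [0.0154 0.3257]
deck ((543.2318115234375, 196.79322814941406), (257.73968505859375, 364.44927978515625), 0.7090636491775513)
[0.0161 0.0205 0.3396 0.3422]
0.08 [0.6315 0.6331 0.6431 0.6594 0.662 ]
   bar [0.449  0.4513 0.4623 0.4906 0.4919]
0.12 [0.6304 0.6311 0.6359 0.641  0.6417]
   bar [0.4496 0.4504 0.4607 0.4897 0.492 ]
0.24 [0.6296 0.6304 0.6356 0.6403 0.6415]
   bar [0.4468 0.4486 0.46   0.4874 0.49  ]
0.28 [0.6284 0.6293 0.6362 0.6501 0.6585]
   bar [0.4478 0.4502 0.4611 0.4874 0.4885]
lever 67
0.19 4 [ 0.518 -0.016  0.185] [0.529 0.002 0.192]
0.23 36 [ 0.502 -0.013  0.228] [0.522 0.004 0.235]
0.24 21 [ 0.504 -0.013  0.235] [0.519 0.004 0.242]
side [  0   0   0  14 204 235  39 111 177  22   0   1   0   0   0   0  28  20
  21  16  16   5  84 125  37  32   0   0   0]
fence 283 x(y=.17)=0.6335 slope -0.0062 y range [0.0527 0.3264]
bar 803 x(y=.17)=0
[... 177 characters left out ...]
 0.3404]
0.08 [0.6272 0.6284 0.6392 0.6549 0.6579]
   bar [0.4447 0.4464 0.4593 0.485  0.4877]
0.12 [0.6115 0.6258 0.6308 0.6371 0.6393]
   bar [0.4444 0.4454 0.4577 0.4853 0.4874]
0.24 
   bar [0.4428 0.444  0.4555 0.4829 0.4857]
0.28 [0.6241 0.6266 0.6348 0.6512 0.6533]
   bar [0.4419 0.4438 0.4558 0.4827 0.4848]
lever 266
0.18 40 [ 0.505 -0.02   0.175] [ 0.526 -0.005  0.185]
0.19 35 [ 0.503 -0.019  0.185] [ 0.525 -0.004  0.195]
0.2 38 [ 0.502 -0.02   0.195] [ 0.524 -0.005  0.204]
0.21 41 [ 0.5   -0.019  0.205] [ 0.521 -0.003  0.214]
0.22 38 [ 0.499 -0.018  0.215] [ 0.52  -0.005  0.225]
0.23 60 [ 0.498 -0.019  0.225] [0.52  0.005 0.235]
0.24 14 [ 0.501 -0.017  0.235] [ 0.517 -0.001  0.238]
```

Request:
play_rows(deltas=[[[0,0,-0.45,0,0,-0.104,1],[0,0,-0.45,0,0,-0.104,1],[0,0,-0.45,0,0,-0.104,1],[0,0,-0.45,0,0,-0.104,1],[0,0,-0.45,0,0,-0.104,1],[0,0,-0.45,0,0,-0.104,1],[0,0,-0.45,0,0,-0.104,1],[0,0,0,0,0,0,1]]])

```text
time: 1.1
tcp_pos: [0.2353, -0.4974, 0.3321]
eef_rot: [0.702, 0.712, -0.0, 0.001]
wrist_force: [0.0, 0.0, -1.0]
gripper_width: 1.0
grip_force: 0.0
```

```bash
cat >> h.py <<'E'
from scipy.spatial.transform import Rotation as Rot
def go(x,y,z,yaw=90.7):
    s=read_state(); R=Rot.from_quat(s['eef_rot']); d=R.inv().apply(np.array([x,y,z])-s['tcp_pos'])/.04
    T=Rot.from_matrix(np.array([[np.cos(np.radians(yaw)),np.sin(np.radians(yaw)),0],[np.sin(np.radians(yaw)),-np.cos(np.radians(yaw)),0],[0,0,-1]]))
    r=(R.inv()*T).as_rotvec()/(np.pi/2)
    print('t %.1f'%s['time'],'tcp',np.round(s['tcp_pos'],4),'shift',np.round(d,3),'turn',np.round(r,4),'n>=',int(np.ceil(abs(d).max())),'w %.3f'%(s['gripper_width']*.094))
E
python3 -c "
from h import *
print(read_state()['joint_pos']); go(.59,.141,.33)"
```

```text
[-1.19557899e+00  2.38626667e-01  1.30924273e+00  4.29083634e-06
  1.59219246e+00 -1.20913872e+00]
t 1.1 tcp [ 0.2353 -0.4974  0.3321] shift [15.838  9.084  0.035] turn [0.0003 0.0009 0.0009] n>= 16 w 0.094
```

Request:
play_rows(deltas=[[[0.88,0.505,0,0,0,0,1],[0.88,0.505,0,0,0,0,1],[0.88,0.505,0,0,0,0,1],[0.88,0.505,0,0,0,0,1],[0.88,0.505,0,0,0,0,1],[0.88,0.505,0,0,0,0,1],[0.88,0.505,0,0,0,0,1],[0.88,0.505,0,0,0,0,1],[0.88,0.505,0,0,0,0,1],[0.88,0.505,0,0,0,0,1],[0.88,0.505,0,0,0,0,1],[0.88,0.505,0,0,0,0,1],[0.88,0.505,0,0,0,0,1],[0.88,0.505,0,0,0,0,1],[0.88,0.505,0,0,0,0,1],[0.88,0.505,0,0,0,0,1],[0.88,0.505,0,0,0,0,1],[0.88,0.505,0,0,0,0,1],[0,0,0,0,0,0,1]]])

```text
time: 3.48
tcp_pos: [0.5898, 0.1435, 0.3291]
eef_rot: [0.702, 0.712, -0.001, -0.001]
wrist_force: [-0.1, -0.9, 0.4]
gripper_width: 0.998
grip_force: 0.0
```

Run:
```python
from h import *
go(.59,.141,.131)
t=grab('top'); s=grab('side'); save(s,'s1.png'); W=cloud(s); Wt=cloud(t)
p=read_state()['tcp_pos']
for nm,W in (('top',Wt),('side',W)):
    P=near(W,p,.09,p[2]-.004,p[2]+.03); print(nm,len(P))
    if len(P)>10: print(np.round(P.min(0)-p,4),np.round(P.max(0)-p,4))
for n,c in(('tinA',(.584,-.128)),('tinB',(.58,-.2345)),('tinC',(.597,-.3735))):
    for W in(Wt,cloud(s)):
        P=near(W,c,.06,.06,.085); print(n,enclose(P))
```

```text
t 3.5 tcp [0.5898 0.1435 0.3291] shift [-0.062  0.019  4.952] turn [-0.0019  0.0002  0.0005] n>= 5 w 0.094
top 0
side 154
[-0.0615 -0.0148 -0.0016] [0.0574 0.0083 0.0299]
tinA (array([ 0.5864, -0.1265]), 32.7)
tinA (array([ 0.5831, -0.1288]), 34.5)
tinB (array([ 0.583 , -0.2337]), 33.3)
tinB (array([ 0.5785, -0.2355]), 35.0)
tinC (array([ 0.5997, -0.3727]), 33.3)
tinC (array([ 0.596 , -0.3742]), 34.5)
```

View pics/s1.png

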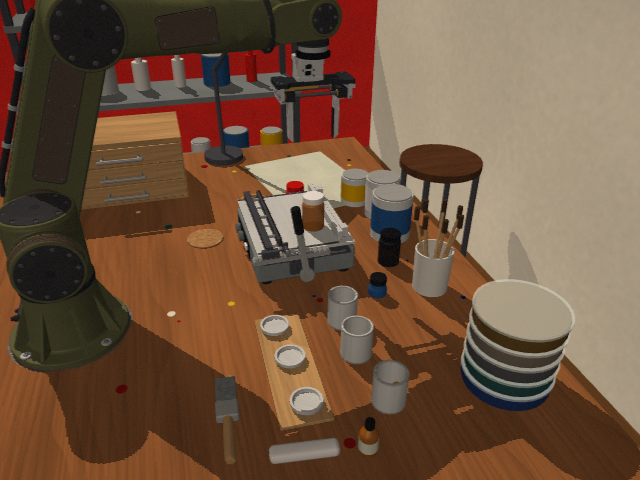

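The jar is at (313,210) in the side view, directly beneath the open fingers, with nothing in the way. I descend and grip.

Request:
play_rows(deltas=[[[-0.06,0,0.95,0,0,0,1],[0,0,1,0,0,0,1],[0,0,1,0,0,0,1],[0,0,1,0,0,0,1],[0,0,1,0,0,0,1],[0,0,0,0,0,0,1],[0,0,0,0,0,0,0],[0,0,0,0,0,0,0],[0,0,0,0,0,0,0],[0,0,0,0,0,0,0],[0,0,0,0,0,0,0],[0,0,0,0,0,0,0]]])

```text
time: 5.08
tcp_pos: [0.5897, 0.1393, 0.1339]
eef_rot: [0.702, 0.712, 0.0, 0.0]
wrist_force: [-1.0, -0.1, 5.0]
gripper_width: 0.592
grip_force: 30.0
```

```bash
python3 -c "
from h import *
go(.59,.141,.27);go(.326,.310,.22)"
```

```text
t 5.1 tcp [0.5897 0.1393 0.1339] shift [ 0.043  0.01  -3.402] turn [ 0.0005 -0.0001  0.0015] n>= 4 w 0.056
t 5.1 tcp [0.5897 0.1393 0.1339] shift [ 4.364 -6.529 -2.157] turn [ 0.0005 -0.0001  0.0015] n>= 7 w 0.056
```

Request:
play_rows(deltas=[[[0,0,-0.7,0,0,0,0],[0,0,-0.9,0,0,0,0],[0,0,-0.9,0,0,0,0],[0.55,-0.82,0,0,0,0,0],[0.55,-0.82,0,0,0,0,0],[0.55,-0.82,0,0,0,0,0],[0.55,-0.82,0,0,0,0,0],[0.55,-0.82,0,0,0,0,0],[0.55,-0.82,0,0,0,0,0],[0.55,-0.82,0,0,0,0,0],[0.5,-0.83,0,0,0,0,0],[0,0,0.8,0,0,0,0],[0,0,1,0,0,0,0],[0,0,1,0,0,0,0],[0,0,0.8,0,0,0,0],[0,0,0.5,0,0,0,0],[0,0,0,0,0,0,0],[0,0,0,0,0,0,0]]])

```text
time: 7.32
tcp_pos: [0.3245, 0.3096, 0.0702]
eef_rot: [0.702, 0.712, 0.0, 0.0]
wrist_force: [-0.0, 0.7, -2.0]
gripper_width: 0.591
grip_force: 30.0
```

Run:
```python
from h import *
go(.325,.309,.0435)
s=read_state(); print(s['wrist_force'],s['grip_force'])
```

```text
t 7.3 tcp [0.3245 0.3096 0.0702] shift [-0.016  0.012  0.666] turn [ 0.0003 -0.0003  0.0015] n>= 1 w 0.056
[-0.02528067  0.70855785 -2.00327628] 29.999382197856903
```

Request:
play_rows(deltas=[[[0,0,0.4,0,0,0,0],[0,0,0.25,0,0,0,0],[0,0,0,0,0,0,0],[0,0,0,0,0,0,0]]])

```text
time: 7.82
tcp_pos: [0.3245, 0.3096, 0.044]
eef_rot: [0.702, 0.712, 0.0, 0.0]
wrist_force: [0.1, -1.0, -3.0]
gripper_width: 0.59
grip_force: 30.0
```

Run:
```python
from h import *
go(.325,.309,.0435)
s=read_state(); print(s['wrist_force'],s['grip_force'])
```

```text
t 7.8 tcp [0.3245 0.3096 0.044 ] shift [-0.014  0.013  0.012] turn [ 0.0003 -0.0003  0.0015] n>= 1 w 0.055
[ 0.06004925 -1.00756012 -2.98931928] 29.99742418527603
```

Request:
play_rows(deltas=[[[0,0,0.03,0,0,0,0],[0,0,0,0,0,0,0],[0,0,0,0,0,0,1],[0,0,0,0,0,0,1],[0,0,0,0,0,0,1],[0,0,0,0,0,0,1],[0,0,-0.6,0,0,0,1],[0,0,-1,0,0,0,1],[0,0,-1,0,0,0,1],[0,0,-1,0,0,0,1],[0,0,-1,0,0,0,1],[0,0,-0.7,0,0,0,1],[0,0,0,0,0,0,1]]])

```text
time: 9.45
tcp_pos: [0.3247, 0.3098, 0.2558]
eef_rot: [0.702, 0.712, 0.002, 0.0]
wrist_force: [0.4, -0.4, -1.1]
gripper_width: 1.001
grip_force: 0.0
```

```bash
cat >> h.py <<'E'
def disc(W,c,r,ztop,tol=.006,R=None):
    # grid matched filter: centre of top-surface/outer silhouette by circle fit to convex hull
    P=near(W,c,r,ztop-tol,ztop+tol); P=P[:,:2]; h=cv2.convexHull((P*1e4).astype(np.int32))[:,0]/1e4
    f=lambda q:np.hypot(h[:,0]-q[0],h[:,1]-q[1])-q[2]
    q=least_squares(f,[*P.mean(0),.032],loss='soft_l1',f_scale=.001).x; return np.round(q,4)
E
python3 - <<'E'
from h import *
go(.432,-.124,.27)
Wt,Ws=cloud(grab('top')),cloud(grab('side'))
for n,c,z in(('tinA',(.584,-.128),.0725),('tinB',(.58,-.2345),.0725),('tinC',(.597,-.3735),.0725),('lidA',(.432,-.124),.022),('lidB',(.442,-.228),.022),('lidC',(.445,-.35),.022)):
    print(n,*[disc(W,c,.042,z,.006 if 't' in n else .0045) for W in(Wt,Ws)])
P=near(Ws,(.325,.309),.06,.05,.12); print('jar',enclose(P),P[:,2].max())
P=near(Wt,(.325,.309),.06,.08,.12); print('jar',enclose(P) if len(P) else '')
E
```

```text
t 9.4 tcp [0.3247 0.3098 0.2558] shift [-10.882   2.525  -0.37 ] turn [ 0.0017 -0.0013  0.0015] n>= 11 w 0.094
tinA [ 0.5864 -0.1267  0.0322] [ 0.5822 -0.1285  0.033 ]
tinB [ 0.5823 -0.2334  0.0321] [ 0.5784 -0.2357  0.033 ]
tinC [ 0.5999 -0.3728  0.0323] [ 0.5954 -0.3743  0.0333]
lidA [ 0.434  -0.1222  0.0307] [ 0.4296 -0.1245  0.0315]
lidB [ 0.4439 -0.2257  0.0306] [ 0.4397 -0.2262  0.0324]
lidC [ 0.4483 -0.3493  0.033 ] [ 0.4423 -0.35    0.0317]
jar (array([0.3224, 0.3073]), 29.5) 0.09598746990897733
jar (array([0.3274, 0.3119]), 26.0)
```

Request:
play_rows(deltas=[[[-0.9,0.21,0,0,0,0,1],[-0.9,0.21,0,0,0,0,1],[-0.9,0.21,0,0,0,0,1],[-0.9,0.21,0,0,0,0,1],[-0.9,0.21,0,0,0,0,1],[-0.9,0.21,0,0,0,0,1],[-0.9,0.21,0,0,0,0,1],[-0.9,0.21,0,0,0,0,1],[-0.9,0.21,0,0,0,0,1],[-0.9,0.21,0,0,0,0,1],[-0.9,0.21,0,0,0,0,1],[-0.9,0.21,0.5,0,0,0,1],[0,0,1,0,0,0,1],[0,0,1,0,0,0,1],[0,0,1,0,0,0,1],[0,0,1,0,0,0,1],[0,0,0.5,0,0,0,1],[0,0,0,0,0,0,1]]])

```text
time: 11.8
tcp_pos: [0.4298, -0.1206, 0.0523]
eef_rot: [0.702, 0.712, -0.001, -0.002]
wrist_force: [0.2, 0.2, 0.5]
gripper_width: 1.001
grip_force: 0.0
```

```bash
python3 -c "
from h import *
go(.4318,-.1236,.0162)"
```

```text
t 11.8 tcp [ 0.4298 -0.1206  0.0523] shift [-0.078  0.052  0.901] turn [-0.0027 -0.001   0.0015] n>= 1 w 0.094
```

Request:
play_rows(deltas=[[[-0.075,0.05,0.5,0,0,0,1],[0,0,0.3,0,0,0,1],[0,0,0.08,0,0,0,1],[0,0,0,0,0,0,1],[0,0,0,0,0,0,1]]])

```text
time: 12.42
tcp_pos: [0.4336, -0.1241, 0.0196]
eef_rot: [0.702, 0.712, 0.0, 0.0]
wrist_force: [-0.1, -0.4, -0.2]
gripper_width: 0.999
grip_force: 0.0
```

```bash
python3 -c "
from h import *
go(.4318,-.1236,.0162)"
```

```text
t 12.4 tcp [ 0.4336 -0.1241  0.0196] shift [ 0.014 -0.046  0.085] turn [0.0005 0.0002 0.0015] n>= 1 w 0.094
```

Request:
play_rows(deltas=[[[0,-0.04,0.085,0,0,0,1],[0,0,0,0,0,0,1],[0,0,0,0,0,0,0],[0,0,0,0,0,0,0],[0,0,0,0,0,0,0],[0,0,0,0,0,0,0],[0,0,0,0,0,0,0]]])

```text
time: 13.3
tcp_pos: [0.4318, -0.1241, 0.0157]
eef_rot: [0.702, 0.712, 0.0, 0.0]
wrist_force: [0.3, -0.5, -0.0]
gripper_width: 0.659
grip_force: 30.0
```

```bash
python3 -c "
from h import *
go(.4318,-.1236,.10);go(.5843,-.1276,.15)"
```

```text
t 13.3 tcp [ 0.4318 -0.1241  0.0157] shift [ 1.200e-02  1.000e-03 -2.108e+00] turn [0.     0.     0.0015] n>= 3 w 0.062
t 13.3 tcp [ 0.4318 -0.1241  0.0157] shift [-0.143  3.812 -3.358] turn [0.     0.     0.0015] n>= 4 w 0.062
```

Request:
play_rows(deltas=[[[0,0,-0.5,0,0,0,0],[0,0,-1,0,0,0,0],[0,0,-1,0,0,0,0],[0,0,-0.2,0,0,0,0],[-0.03,0.9,0,0,0,0,0],[-0.03,0.9,0,0,0,0,0],[-0.03,0.9,0,0,0,0,0],[-0.03,0.9,0,0,0,0,0],[-0.02,0.2,0,0,0,0,0],[0,0,0,0,0,0,0],[0,0,0,0,0,0,0],[0,0,0,0,0,0,0]]])

```text
time: 14.8
tcp_pos: [0.5833, -0.1276, 0.1239]
eef_rot: [0.702, 0.712, 0.0, 0.0]
wrist_force: [-0.2, 0.5, -0.3]
gripper_width: 0.654
grip_force: 30.0
```

Run:
```python
from h import *
go(.5843,-.1283,.0767)
Ws=cloud(grab('side'));Wt=cloud(grab('top'))
p=read_state()['tcp_pos']
print('tinA',disc(Ws,(.584,-.128),.042,.0725,.005),'lid', p,disc(Ws,p,.04,p[2]+.0063,.0035), enclose(near(Ws,p,.034,p[2]+.002,p[2]+.01)))
d=load('side'); T=np.array(d['pose']); f,cx,cy=K(d); q=T[:3,:3].T@(p-T[:3,3]); u=int(cx-f*q[0]/q[2]); v=int(cy+f*q[1]/q[2]); print(u,v)
im=cv2.resize(d['image'][v-70:v+80,u-100:u+100],None,fx=4,fy=4,interpolation=cv2.INTER_CUBIC); cv2.imwrite('pics/lidA.png',im[...,::-1])
```

```text
t 14.8 tcp [ 0.5833 -0.1276  0.1239] shift [-0.019  0.024  1.18 ] turn [0.0001 0.0001 0.0013] n>= 2 w 0.062
tinA [ 0.5821 -0.1285  0.0332] lid [ 0.5835348  -0.12755397  0.12390428] [ 0.5818 -0.1276  0.0325] (array([ 0.5834, -0.1282]), 33.4)
343 275
```

View pics/lidA.png

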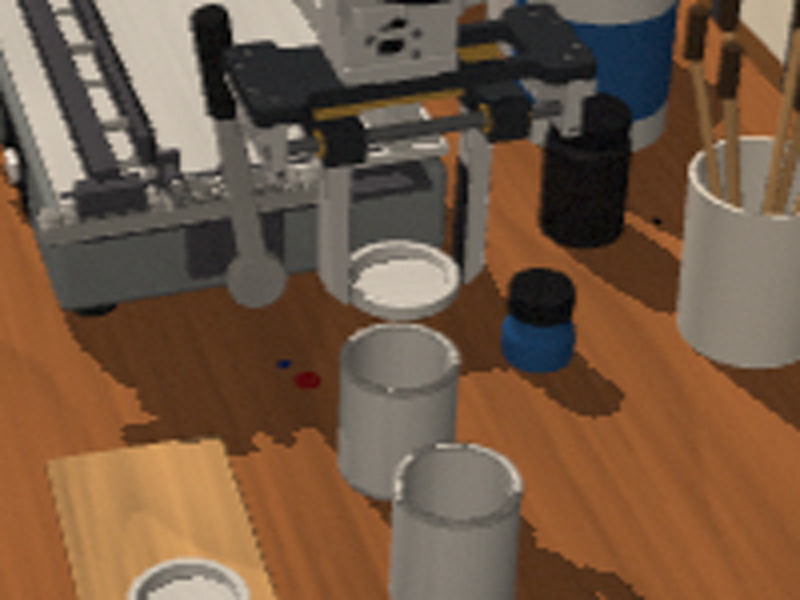

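The crop shows the lid held level at (405,280), above the mouth of tin A at (400,358). The offset is under 1 mm, so I lower it.

Request:
play_rows(deltas=[[[-0.02,0.018,0.5,0,0,0,0],[0,0,0.2,0,0,0,0],[0,0,0.1,0,0,0,0],[0,0,0.1,0,0,0,0],[0,0,0.1,0,0,0,0],[0,0,0.1,0,0,0,0],[0,0,0.06,0,0,0,0],[0,0,0,0,0,0,0],[0,0,0,0,0,0,0]]])

```text
time: 16.02
tcp_pos: [0.5846, -0.1283, 0.0774]
eef_rot: [0.702, 0.712, 0.0, 0.0]
wrist_force: [-0.2, 0.2, -0.8]
gripper_width: 0.665
grip_force: 30.0
```

Run:
```python
from h import *
go(.5843,-.1283,.0767); print(read_state()['wrist_force'])
```

```text
t 16.0 tcp [ 0.5846 -0.1283  0.0774] shift [-0.    -0.008  0.017] turn [0.0001 0.     0.0014] n>= 1 w 0.063
[-0.15726782  0.1553076  -0.79733688]
```

Request:
play_rows(deltas=[[[0,0,0.025,0,0,0,0],[0,0,0,0,0,0,0],[0,0,0,0,0,0,1],[0,0,0,0,0,0,1],[0,0,0,0,0,0,1],[0,0,-0.6,0,0,0,1],[0,0,-1,0,0,0,1],[-0.61,-0.9,0,0,0,0,1],[-0.61,-0.9,0,0,0,0,1],[-0.61,-0.9,0,0,0,0,1],[-0.61,-0.9,0,0,0,0,1],[0,0,0.7,0,0,0,1],[0,0,0.9,0,0,0,1],[0,0,0.6,0,0,0,1],[0,0,0,0,0,0,1],[0,0,0,0,0,0,1]]])

```text
time: 18.02
tcp_pos: [0.4424, -0.2282, 0.0532]
eef_rot: [0.702, 0.712, 0.0, 0.001]
wrist_force: [-0.5, 1.0, -0.2]
gripper_width: 0.998
grip_force: 0.0
```

Run:
```python
from h import *
go(.4418,-.226,.016)
Wt,Ws=cloud(grab('top')),cloud(grab('side'))
for n,c in(('tinB',(.58,-.2345)),('tinC',(.597,-.3735))): print(n,*[disc(W,c,.06,.0725,.006) for W in(Wt,Ws)])
for n,W in(('t',Wt),('s',Ws)):
    P=near(W,(.5843,-.128),.04,.07,.1);print('lidA',disc(W,(.5843,-.128),.045,.083,.005),np.percentile(P[:,2],[50,90]))
    P=near(W,(.5843,-.128),.02,.07,.1); A=np.c_[P[:,:2]-P[:,:2].mean(0),np.ones(len(P))]; print(np.round(np.linalg.lstsq(A,P[:,2],rcond=None)[0],4))
```

```text
t 18.0 tcp [ 0.4424 -0.2282  0.0532] shift [ 0.056 -0.016  0.931] turn [0.0007 0.0004 0.0015] n>= 1 w 0.094
tinB [ 0.5824 -0.2337  0.0319] [ 0.5789 -0.2358  0.033 ]
tinC [ 0.5995 -0.3728  0.0324] [ 0.5952 -0.3745  0.033 ]
lidA [ 0.5862 -0.1264  0.0313] [0.0789572  0.08513316]
[-0.0333 -0.0263  0.0776]
lidA [ 0.583  -0.1289  0.0311] [0.07785784 0.08352863]
[ 0.0196 -0.0025  0.0769]
```

Request:
play_rows(deltas=[[[0.05,-0.012,0.5,0,0,0,1],[0,0,0.3,0,0,0,1],[0,0,0.13,0,0,0,1],[0,0,0,0,0,0,1],[0,0,0,0,0,0,1]]])

```text
time: 18.75
tcp_pos: [0.4417, -0.2261, 0.0155]
eef_rot: [0.702, 0.712, 0.0, 0.0]
wrist_force: [1.0, -0.8, -0.5]
gripper_width: 0.998
grip_force: 0.0
```

```bash
python3 -c "
from h import *
go(.4418,-.226,.016)"
```

```text
t 18.8 tcp [ 0.4417 -0.2261  0.0155] shift [ 0.003  0.002 -0.012] turn [0.0004 0.0002 0.0015] n>= 1 w 0.094
```

Request:
play_rows(deltas=[[[0,0,0,0,0,0,0],[0,0,0,0,0,0,0],[0,0,0,0,0,0,0],[0,0,0,0,0,0,0],[0,0,-0.5,0,0,0,0],[0,0,-1,0,0,0,0],[0,0,-1,0,0,0,0],[0,0,-0.2,0,0,0,0],[-0.065,0.85,0,0,0,0,0],[-0.065,0.85,0,0,0,0,0],[-0.065,0.85,0,0,0,0,0],[-0.065,0.85,0,0,0,0,0],[0,0.07,0,0,0,0,0],[0,0,0,0,0,0,0],[0,0,0,0,0,0,0]]])

```text
time: 20.62
tcp_pos: [0.5796, -0.2344, 0.1229]
eef_rot: [0.702, 0.712, -0.0, -0.0]
wrist_force: [0.5, 0.1, -0.4]
gripper_width: 0.66
grip_force: 30.0
```

```bash
cat >> h.py <<'E'
def over(c):
    W=cloud(grab('side')); p=read_state()['tcp_pos']; print('tin',disc(W,c,.045,.0725,.005),'lid',disc(W,p,.04,p[2]+.0063,.0035),read_state()['wrist_force'].round(1))
E
python3 - <<'E'
from h import *
over((.5806,-.2347)); go(.5806,-.2348,.0767)
E
```

```text
tin [ 0.5781 -0.236   0.0326] lid [ 0.5784 -0.235   0.0331] [0.5 0.7 0.6]
t 20.7 tcp [ 0.5798 -0.2344  0.1231] shift [-0.009  0.021  1.161] turn [-0.0001  0.      0.0012] n>= 2 w 0.062
```

Request:
play_rows(deltas=[[[-0.018,0.01,0.5,0,0,0,0],[0,0,0.2,0,0,0,0],[0,0,0.1,0,0,0,0],[0,0,0.1,0,0,0,0],[0,0,0.1,0,0,0,0],[0,0,0.1,0,0,0,0],[0,0,0.05,0,0,0,0],[0,0,0,0,0,0,0],[0,0,0,0,0,0,0]]])

```text
time: 21.8
tcp_pos: [0.5809, -0.2351, 0.0772]
eef_rot: [0.702, 0.712, 0.0, 0.0]
wrist_force: [0.7, 0.8, -0.7]
gripper_width: 0.663
grip_force: 30.0
```

Run:
```python
from h import *
go(.5806,-.2348,.0765); print(read_state()['wrist_force'])
```

```text
t 21.8 tcp [ 0.5809 -0.2351  0.0772] shift [ 0.008 -0.007  0.018] turn [0.0002 0.0001 0.0015] n>= 1 w 0.062
[ 0.68575451  0.80588985 -0.67646537]
```

Request:
play_rows(deltas=[[[0,0,0.025,0,0,0,0],[0,0,0,0,0,0,0],[0,0,0,0,0,0,1],[0,0,0,0,0,0,1],[0,0,0,0,0,0,1],[0,0,-0.6,0,0,0,1],[0,0,-1,0,0,0,1],[-0.705,-0.857,0,0,0,0,1],[-0.705,-0.857,0,0,0,0,1],[-0.705,-0.857,0,0,0,0,1],[-0.705,-0.857,0,0,0,0,1],[0,0,0.7,0,0,0,1],[0,0,0.9,0,0,0,1],[0,0,0.6,0,0,0,1],[0,0,0,0,0,0,1],[0,0,0,0,0,0,1]]])

```text
time: 23.8
tcp_pos: [0.4458, -0.3502, 0.0532]
eef_rot: [0.702, 0.712, 0.0, 0.001]
wrist_force: [-0.5, 0.5, -0.7]
gripper_width: 0.996
grip_force: 0.0
```

Run:
```python
from h import *
go(.4453,-.3497,.0158)
Wt,Ws=cloud(grab('top')),cloud(grab('side'))
print('tinC',*[disc(W,(.597,-.3735),.06,.0725,.006) for W in(Wt,Ws)])
for c in((.5843,-.128),(.5806,-.2347)):
  for n,W in(('t',Wt),('s',Ws)):
    P=near(W,c,.04,.07,.1);print('lid',disc(W,c,.045,.083,.005),np.percentile(P[:,2],[50,90]))
```

```text
t 23.8 tcp [ 0.4458 -0.3502  0.0532] shift [ 0.013 -0.014  0.935] turn [0.0007 0.0006 0.0015] n>= 1 w 0.094
tinC [ 0.5999 -0.373   0.0324] [ 0.5951 -0.3745  0.033 ]
lid [ 0.5863 -0.1268  0.0313] [0.07928313 0.08547823]
lid [ 0.5828 -0.1286  0.0317] [0.07824002 0.08337917]
lid [ 0.583  -0.2338  0.0311] [0.07893497 0.08602228]
lid [ 0.5776 -0.2355  0.0321] [0.07845168 0.08362506]
```

Request:
play_rows(deltas=[[[0.013,-0.012,0.5,0,0,0,1],[0,0,0.3,0,0,0,1],[0,0,0.12,0,0,0,1],[0,0,0,0,0,0,1],[0,0,0,0,0,0,1],[0,0,0,0,0,0,1]]])

```text
time: 24.65
tcp_pos: [0.445, -0.3495, 0.0157]
eef_rot: [0.702, 0.712, 0.0, 0.0]
wrist_force: [0.3, -0.3, -0.3]
gripper_width: 1.0
grip_force: 0.0
```

```bash
python3 -c "
from h import *
go(.4453,-.3497,.0158)"
```

```text
t 24.6 tcp [ 0.445  -0.3495  0.0157] shift [-0.006  0.006 -0.003] turn [0.0003 0.0003 0.0015] n>= 1 w 0.094
```

Request:
play_rows(deltas=[[[0,0,0,0,0,0,0],[0,0,0,0,0,0,0],[0,0,0,0,0,0,0],[0,0,0,0,0,0,0],[0,0,-0.5,0,0,0,0],[0,0,-1,0,0,0,0],[0,0,-1,0,0,0,0],[0,0,-0.2,0,0,0,0],[-0.16,0.94,0,0,0,0,0],[-0.16,0.94,0,0,0,0,0],[-0.16,0.94,0,0,0,0,0],[-0.16,0.94,0,0,0,0,0],[-0.01,0.06,0,0,0,0,0],[0,0,0,0,0,0,0],[0,0,0,0,0,0,0],[0,0,0,0,0,0,0]]])

```text
time: 26.65
tcp_pos: [0.5975, -0.3733, 0.1236]
eef_rot: [0.702, 0.712, 0.0, 0.0]
wrist_force: [-0.6, 0.3, -1.0]
gripper_width: 0.657
grip_force: 30.0
```

Run:
```python
from h import *
over((.5975,-.3737)); go(.5975,-.3735,.0767)
```

```text
tin [ 0.5954 -0.3747  0.0326] lid [ 0.5956 -0.3739  0.0323] [-0.  -1.1  0.1]
t 26.7 tcp [ 0.5976 -0.3732  0.1236] shift [-0.006 -0.004  1.173] turn [0.0002 0.0001 0.0012] n>= 2 w 0.062
```

Lid C is within 1 mm of tin C's mouth; lowering, releasing and lifting.

Request:
play_rows(deltas=[[[-0.014,-0.003,0.5,0,0,0,0],[0,0,0.2,0,0,0,0],[0,0,0.1,0,0,0,0],[0,0,0.1,0,0,0,0],[0,0,0.1,0,0,0,0],[0,0,0.1,0,0,0,0],[0,0,0.07,0,0,0,0],[0,0,0,0,0,0,0],[0,0,0,0,0,0,0],[0,0,0,0,0,0,0]]])

```text
time: 27.95
tcp_pos: [0.5979, -0.3737, 0.0765]
eef_rot: [0.702, 0.712, 0.0, 0.0]
wrist_force: [-0.0, 0.5, -0.1]
gripper_width: 0.656
grip_force: 30.0
```

Run:
```python
from h import *
go(.5975,-.3737,.0767); print(read_state()['wrist_force'])
```

```text
t 27.9 tcp [ 0.5979 -0.3737  0.0765] shift [-0.    -0.011 -0.006] turn [0.     0.     0.0015] n>= 1 w 0.062
[-0.01402835  0.4734444  -0.06479914]
```

Request:
play_rows(deltas=[[[0,0,0,0,0,0,1],[0,0,0,0,0,0,1],[0,0,0,0,0,0,1],[0,0,0,0,0,0,1],[0,0,0.5,0,0,0,1],[0,0,0.5,0,0,0,1],[0,0,0,0,0,0,1],[0,0,0,0,0,0,1],[0,0,0,0,0,0,0],[0,0,0,0,0,0,0],[0,0,0,0,0,0,0],[0,0,0,0,0,0,0]]])

```text
time: 29.45
tcp_pos: [0.598, -0.3737, 0.0367]
eef_rot: [0.702, 0.712, 0.0, 0.0]
wrist_force: [-0.1, 0.7, 1.6]
gripper_width: 0.686
grip_force: 30.0
```

Run:
```python
from h import *
go(.589,.276,.31)
Wt,Ws=cloud(grab('top')),cloud(grab('side'))
for n,W in(('t',Wt),('s',Ws)):
  for c in((.5843,-.128),(.5806,-.2347),(.5978,-.3737)):
    P=near(W,c,.04,.07,.1);print('lid',disc(W,c,.045,.083,.005),np.percentile(P[:,2],[50,90]))
```

```text
t 29.4 tcp [ 0.598  -0.3737  0.0367] shift [ 1.6243e+01  1.4000e-02 -6.8360e+00] turn [0.0001 0.0001 0.0015] n>= 17 w 0.064
lid [ 0.5861 -0.1269  0.0312] [0.07872504 0.08575837]
lid [ 0.582  -0.2336  0.0315] [0.07940258 0.08555084]Traceback (most recent call last):
  File "<stdin>", line 6, in <module>
  File "h.py", line 26, in disc
    P=near(W,c,r,ztop-tol,ztop+tol); P=P[:,:2]; h=cv2.convexHull((P*1e4).astype(np.int32))[:,0]/1e4
                                                  ~~~~~~~~~~~~~~~~~~~~~~~~~~~~~~~~~~~~~~~~^^^^^
TypeError: 'NoneType' object is not subscriptable
```

Request:
play_rows(deltas=[[[0,0,-0.3,0,0,0,0],[0,0,-0.7,0,0,0,0],[0,0,-0.95,0,0,0,0],[0,0,-0.95,0,0,0,0],[0,0,-0.95,0,0,0,0],[0,0,-0.95,0,0,0,0],[0,0,-0.95,0,0,0,0],[0,0,-0.7,0,0,0,0],[0,0,-0.35,0,0,0,0],[0.4,0,0,0,0,0,0],[0.7,0,0,0,0,0,0],[0.9,0,0,0,0,0,0],[0.9,0,0,0,0,0,0],[0.9,0,0,0,0,0,0],[0.9,0,0,0,0,0,0],[0.9,0,0,0,0,0,0],[0.9,0,0,0,0,0,0],[0.9,0,0,0,0,0,0],[0.9,0,0,0,0,0,0],[0.9,0,0,0,0,0,0]]])

```text
time: 32.05
tcp_pos: [0.5922, -0.0045, 0.3079]
eef_rot: [0.702, 0.712, -0.0, -0.0]
wrist_force: [0.7, 0.5, -3.3]
gripper_width: 0.687
grip_force: 30.0
```

Run:
```python
from h import *
go(.589,.276,.21)
```

```text
t 32.0 tcp [ 0.5922 -0.0045  0.3079] shift [7.013 0.025 2.448] turn [-0.0007 -0.0001  0.0015] n>= 8 w 0.065
```

Request:
play_rows(deltas=[[[0.9,0,0,0,0,0,0],[0.9,0,0,0,0,0,0],[0.9,0,0,0,0,0,0],[0.9,0,0,0,0,0,0],[0.9,0,0,0,0,0,0],[0.9,0,0,0,0,0,0],[0.8,0.02,0,0,0,0,0],[0.55,0,0,0,0,0,0],[0.2,0,0.4,0,0,0,0],[0,0,0.8,0,0,0,0],[0,0,0.8,0,0,0,0],[0,0,0.45,0,0,0,0],[0,0,0,0,0,0,0],[0,0,0,0,0,0,0],[0,0,0,0,0,0,0]]])

```text
time: 33.92
tcp_pos: [0.5897, 0.2724, 0.2117]
eef_rot: [0.702, 0.712, 0.001, 0.0]
wrist_force: [0.2, -0.6, -3.4]
gripper_width: 0.687
grip_force: 30.0
```

Run:
```python
from h import *
go(.589,.276,.1317)
s=grab('side');W=cloud(s);p=read_state()['tcp_pos']
P=near(W,p,.04,p[2]+.03,p[2]+.06); print('lid',np.percentile(P[:,2]-p[2],[50,90]))
P=near(W,p,.04,p[2]-.045,p[2]-.01); print('tin base',(P[:,2]-p[2]).min())
im=cv2.resize(s['image'][120:320,200:460],None,fx=3,fy=3,interpolation=cv2.INTER_CUBIC); cv2.imwrite('pics/deck1.png',im[...,::-1])
```

```text
t 33.9 tcp [0.5897 0.2724 0.2117] shift [ 0.09  -0.019  2.   ] turn [ 0.0011 -0.0004  0.0015] n>= 2 w 0.065
lid [0.04135241 0.04738838]
tin base -0.03772966543997586
```

View pics/deck1.png

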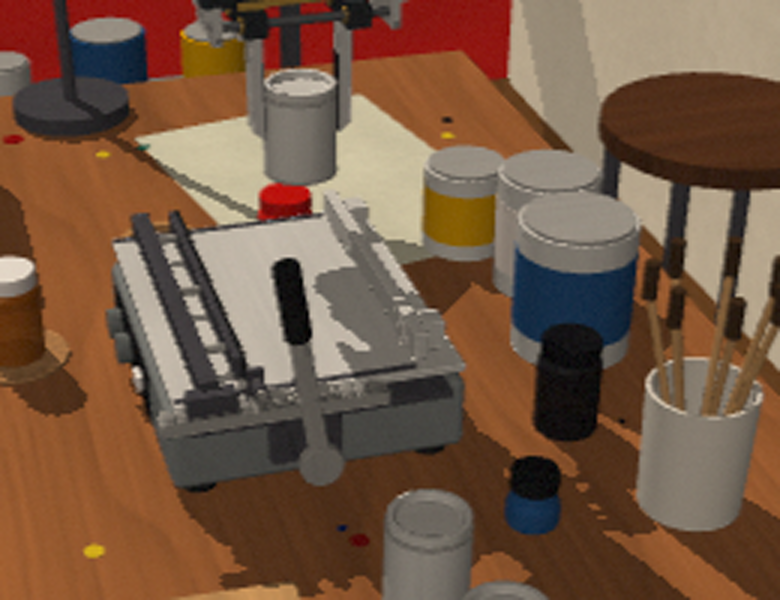

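Crop: the tin is held upright with its lid on at (300,125), above the deck, and the jar stands on the cork mat at (15,315). I lower the tin into the left slot.

Request:
play_rows(deltas=[[[0.09,-0.01,0.5,0,0,0,0],[0,0,0.6,0,0,0,0],[0,0,0.5,0,0,0,0],[0,0,0.25,0,0,0,0],[0,0,0.13,0,0,0,0],[0,0,0,0,0,0,0],[0,0,0,0,0,0,0]]])

```text
time: 34.85
tcp_pos: [0.5891, 0.276, 0.1319]
eef_rot: [0.702, 0.712, 0.0, 0.0]
wrist_force: [-0.2, -0.3, -3.0]
gripper_width: 0.686
grip_force: 30.0
```

Run:
```python
from h import *
go(.589,.276,.1317);print(read_state()['wrist_force'])
```

```text
t 34.9 tcp [0.5891 0.276  0.1319] shift [ 0.    -0.002  0.004] turn [ 0.0006 -0.0002  0.0015] n>= 1 w 0.064
[-0.15997003 -0.33510251 -3.0112679 ]
```

Request:
play_rows(deltas=[[[0,0,0.02,0,0,0,0],[0,0,0,0,0,0,0],[0,0,0,0,0,0,1],[0,0,0,0,0,0,1],[0,0,0,0,0,0,1],[0,0,-0.5,0,0,0,1],[0,0,-1,0,0,0,1],[0,0,-1,0,0,0,1],[0,0,-1,0,0,0,1],[-0.9,0,-0.6,0,0,0,1],[-1,-0.03,0,0,0,0,1],[-1,-0.03,0,0,0,0,1],[-1,-0.03,0,0,0,0,1],[-1,-0.03,0,0,0,0,1],[-1,-0.03,0,0,0,0,1],[-1,-0.03,0,0,0,0,1],[-1,-0.03,0,0,0,0,1],[-1,-0.03,0,0,0,0,1],[-1,-0.03,0,0,0,0,1],[-1,-0.03,0,0,0,0,1]]])

```text
time: 37.35
tcp_pos: [0.5831, -0.1616, 0.2945]
eef_rot: [0.702, 0.712, 0.0, 0.0]
wrist_force: [0.2, 0.3, -1.0]
gripper_width: 0.996
grip_force: 0.0
```

Run:
```python
from h import *
Wt,Ws=cloud(grab('top')),cloud(grab('side'))
for nm,c,z in(('A',(.5843,-.128),.083),('B',(.5806,-.2347),.083),('C',(.589,.276),.178)):
  for n,W in(('t',Wt),('s',Ws)):
    P=near(W,c,.05,z-.013,z+.017)
    if len(P)>40: print(nm,n,disc(W,c,.055,z,.005),np.percentile(P[:,2],[50,90]))
go(.5805,-.2348,.0365)
```

```text
A t [ 0.5866 -0.126   0.0308] [0.08019977 0.08547812]
A s [ 0.5827 -0.1283  0.032 ] [0.07809811 0.08306801]
B s [ 0.5998 -0.2441  0.0318] [0.07803531 0.08314393]
C t [0.591  0.2756 0.0313] [0.17338792 0.17955439]
C s [0.587  0.2737 0.0318] [0.17304561 0.17839193]
t 37.5 tcp [ 0.5828 -0.1635  0.294 ] shift [-1.781 -0.073  6.437] turn [-0.0004  0.0002 -0.0007] n>= 7 w 0.094
```

Tin B has been knocked to about (0.602, -0.243), still upright with its lid on, so I retarget.

Request:
play_rows(deltas=[[[-0.9,0.2,0,0,0,0,1],[-0.9,0.22,0,0,0,0,1],[-0.2,0,0.9,0,0,0,1],[0,0,1,0,0,0,1],[0,0,1,0,0,0,1],[0,0,0.7,0,0,0,1],[0,0,0,0,0,0,1],[0,0,0,0,0,0,1]]])

```text
time: 38.45
tcp_pos: [0.6018, -0.2399, 0.152]
eef_rot: [0.702, 0.712, 0.0, 0.001]
wrist_force: [-0.4, 0.3, 0.2]
gripper_width: 1.001
grip_force: 0.0
```

Run:
```python
from h import *
d=grab('side');Ws=cloud(d)
c=(.6,-.244);P=near(Ws,c,.05,.07,.1);print(disc(Ws,c,.055,.083,.005),np.percentile(P[:,2],[50,90]))
W=near(Ws,c,.045,.03,.06);print('body',enclose(W))
go(.602,-.2431,.0365)
```

```text
[ 0.5993 -0.2434  0.0319] [0.0779659  0.08334556]
body (array([ 0.5974, -0.2461]), 32.5)
t 38.5 tcp [ 0.6019 -0.24    0.1523] shift [-0.074 -0.004  2.895] turn [0.0015 0.0007 0.0016] n>= 3 w 0.094
```

Request:
play_rows(deltas=[[[-0.07,0,0.8,0,0,0,1],[0,0,0.9,0,0,0,1],[0,0,0.8,0,0,0,1],[0,0,0.38,0,0,0,1],[0,0,0,0,0,0,1],[0,0,0,0,0,0,1],[0,0,0,0,0,0,0],[0,0,0,0,0,0,0],[0,0,0,0,0,0,0],[0,0,0,0,0,0,0]]])

```text
time: 39.75
tcp_pos: [0.6013, -0.2428, 0.0355]
eef_rot: [0.702, 0.712, 0.0, 0.0]
wrist_force: [-0.2, 0.0, 1.8]
gripper_width: 0.688
grip_force: 30.0
```

Run:
```python
from h import *
go(.590,.191,.31)
```

```text
t 39.8 tcp [ 0.6013 -0.2428  0.0355] shift [10.848 -0.123 -6.864] turn [0.0001 0.     0.0014] n>= 11 w 0.065
```

Request:
play_rows(deltas=[[[0,0,-0.3,0,0,0,0],[0,0,-0.7,0,0,0,0],[0,0,-0.95,0,0,0,0],[0,0,-0.95,0,0,0,0],[0,0,-0.95,0,0,0,0],[0,0,-0.95,0,0,0,0],[0,0,-0.95,0,0,0,0],[0,0,-0.7,0,0,0,0],[0,0,-0.35,0,0,0,0],[0.5,0,0,0,0,0,0],[0.9,-0.01,0,0,0,0,0],[0.95,-0.01,0,0,0,0,0],[0.95,-0.01,0,0,0,0,0],[0.95,-0.01,0,0,0,0,0],[0.95,-0.01,0,0,0,0,0],[0.95,-0.01,0,0,0,0,0],[0.95,-0.01,0,0,0,0,0],[0.95,-0.01,0,0,0,0,0],[0.95,-0.01,0,0,0,0,0],[0.95,-0.01,0,0,0,0,0]]])

```text
time: 42.25
tcp_pos: [0.5903, 0.1572, 0.3059]
eef_rot: [0.702, 0.712, -0.001, -0.001]
wrist_force: [0.6, 0.6, -3.7]
gripper_width: 0.686
grip_force: 30.0
```

Request:
play_rows(deltas=[[[0.6,-0.02,0,0,0,0,0],[0.3,0,0.3,0,0,0,0],[0,0,0.8,0,0,0,0],[0,0,0.8,0,0,0,0],[0,0,0.6,0,0,0,0],[0,0,0,0,0,0,0],[0,0,0,0,0,0,0]]])

```text
time: 43.12
tcp_pos: [0.5902, 0.191, 0.2079]
eef_rot: [0.702, 0.712, 0.0, 0.0]
wrist_force: [-0.6, 0.2, -3.2]
gripper_width: 0.684
grip_force: 30.0
```

Run:
```python
from h import *
go(.590,.191,.1305)
W=cloud(grab('side'));p=read_state()['tcp_pos']
P=near(W,p,.04,p[2]+.03,p[2]+.06); print('lid',np.percentile(P[:,2]-p[2],[50,90]))
```

```text
t 43.1 tcp [0.5902 0.191  0.2079] shift [-0.    -0.007  1.935] turn [ 0.0004 -0.0001  0.0013] n>= 2 w 0.064
lid [0.04191509 0.04847072]
```

Request:
play_rows(deltas=[[[0,0,0.5,0,0,0,0],[0,0,0.6,0,0,0,0],[0,0,0.5,0,0,0,0],[0,0,0.22,0,0,0,0],[0,0,0.1,0,0,0,0],[0,0,0,0,0,0,0],[0,0,0,0,0,0,0]]])

```text
time: 44.05
tcp_pos: [0.5904, 0.1912, 0.1312]
eef_rot: [0.702, 0.712, 0.0, 0.0]
wrist_force: [-1.0, -0.3, -4.8]
gripper_width: 0.686
grip_force: 30.0
```

Run:
```python
from h import *
go(.590,.191,.1305);print(read_state()['wrist_force'])
```

```text
t 44.0 tcp [0.5904 0.1912 0.1312] shift [-0.004 -0.01   0.018] turn [ 0.0007 -0.0002  0.0015] n>= 1 w 0.064
[-0.95158192 -0.30982912 -4.77397942]
```

Request:
play_rows(deltas=[[[0,0,0.03,0,0,0,0],[0,0,0,0,0,0,0],[0,0,0,0,0,0,1],[0,0,0,0,0,0,1],[0,0,0,0,0,0,1],[0,0,-0.5,0,0,0,1],[0,0,-1,0,0,0,1],[0,0,-1,0,0,0,1],[0,0,-1,0,0,0,1],[-0.9,0,-0.6,0,0,0,1],[-1,-0.03,0,0,0,0,1],[-1,-0.03,0,0,0,0,1],[-1,-0.03,0,0,0,0,1],[-1,-0.03,0,0,0,0,1],[-1,-0.03,0,0,0,0,1],[-1,-0.03,0,0,0,0,1],[-1,-0.03,0,0,0,0,1],[0,0,0,0,0,0,1]]])

```text
time: 46.3
tcp_pos: [0.586, -0.1272, 0.2929]
eef_rot: [0.703, 0.711, -0.0, -0.0]
wrist_force: [0.5, -0.0, 0.1]
gripper_width: 0.997
grip_force: 0.0
```

Run:
```python
from h import *
Wt,Ws=cloud(grab('top')),cloud(grab('side'))
for nm,c,z in(('A',(.5843,-.128),.083),('B',(.59,.191),.178),('C',(.589,.276),.178)):
  for n,W in(('t',Wt),('s',Ws)):
    P=near(W,c,.05,z-.013,z+.017)
    if len(P)>40: print(nm,n,disc(W,c,.042 if z>.1 else .055,z,.005),np.percentile(P[:,2],[50,90]))
go(.5844,-.1278,.0365)
```

```text
A t [ 0.5971 -0.1112  0.0146] [0.08030321 0.08562006]
A s [ 0.5824 -0.1281  0.0317] [0.0780202  0.08322333]
B t [0.5921 0.1914 0.0312] [0.17350922 0.17949146]
B s [0.5883 0.1885 0.0314] [0.17294104 0.178286  ]
C t [0.5912 0.2754 0.0311] [0.17337664 0.17977355]
C s [0.5866 0.2734 0.0318] [0.1730925 0.1779762]
t 46.4 tcp [ 0.5863 -0.1248  0.2931] shift [-0.075 -0.047  6.416] turn [-0.0001 -0.0002  0.0011] n>= 7 w 0.094
```

Request:
play_rows(deltas=[[[-0.07,-0.045,0.7,0,0,0,1],[0,0,1,0,0,0,1],[0,0,1,0,0,0,1],[0,0,1,0,0,0,1],[0,0,1,0,0,0,1],[0,0,0.9,0,0,0,1],[0,0,0.6,0,0,0,1],[0,0,0.2,0,0,0,1],[0,0,0,0,0,0,1],[0,0,0,0,0,0,1]]])

```text
time: 47.65
tcp_pos: [0.5852, -0.1277, 0.0385]
eef_rot: [0.702, 0.712, 0.0, 0.001]
wrist_force: [0.2, -0.6, -0.2]
gripper_width: 0.999
grip_force: 0.0
```

Run:
```python
from h import *
go(.5844,-.1278,.0365)
```

```text
t 47.6 tcp [ 0.5852 -0.1277  0.0385] shift [-0.002 -0.02   0.05 ] turn [0.0011 0.0003 0.0017] n>= 1 w 0.094
```

Request:
play_rows(deltas=[[[0,-0.02,0.05,0,0,0,1],[0,0,0,0,0,0,0],[0,0,0,0,0,0,0],[0,0,0,0,0,0,0],[0,0,0,0,0,0,0],[0,0,-0.3,0,0,0,0],[0,0,-0.7,0,0,0,0],[0,0,-0.95,0,0,0,0],[0,0,-0.95,0,0,0,0],[0,0,-0.95,0,0,0,0],[0,0,-0.95,0,0,0,0],[0,0,-0.95,0,0,0,0],[0,0,-0.7,0,0,0,0],[0.3,0,-0.35,0,0,0,0],[0.7,0.05,0,0,0,0,0],[0.95,0.05,0,0,0,0,0],[0.95,0.05,0,0,0,0,0],[0.95,0.05,0,0,0,0,0],[0.95,0.02,0,0,0,0,0],[0.8,0,0,0,0,0,0]]])

```text
time: 50.15
tcp_pos: [0.5886, 0.0984, 0.3066]
eef_rot: [0.702, 0.713, -0.001, -0.001]
wrist_force: [0.8, 0.1, -3.3]
gripper_width: 0.688
grip_force: 30.0
```

Request:
play_rows(deltas=[[[0.24,0,0.3,0,0,0,0],[0,0,0.8,0,0,0,0],[0,0,0.8,0,0,0,0],[0,0,0.6,0,0,0,0],[0,0,0,0,0,0,0],[0,0,0,0,0,0,0]]])

```text
time: 50.9
tcp_pos: [0.5894, 0.1057, 0.2081]
eef_rot: [0.702, 0.712, 0.0, 0.0]
wrist_force: [-0.1, 0.2, -2.9]
gripper_width: 0.686
grip_force: 30.0
```

Run:
```python
from h import *
go(.591,.106,.1315)
W=cloud(grab('side'));p=read_state()['tcp_pos']
P=near(W,p,.04,p[2]+.03,p[2]+.06); print('lid',np.percentile(P[:,2]-p[2],[50,90]))
```

```text
t 50.9 tcp [0.5894 0.1057 0.2081] shift [0.006 0.04  1.915] turn [ 0.0006 -0.      0.0013] n>= 2 w 0.065
lid [0.04207512 0.04811073]
```

Request:
play_rows(deltas=[[[0,0.035,0.5,0,0,0,0],[0,0,0.6,0,0,0,0],[0,0,0.5,0,0,0,0],[0,0,0.22,0,0,0,0],[0,0,0.09,0,0,0,0],[0,0,0,0,0,0,0],[0,0,0,0,0,0,0]]])

```text
time: 51.82
tcp_pos: [0.5908, 0.1059, 0.1316]
eef_rot: [0.702, 0.712, 0.0, 0.0]
wrist_force: [0.2, -0.3, -2.7]
gripper_width: 0.685
grip_force: 30.0
```

Run:
```python
from h import *
go(.591,.106,.1315);print(read_state()['wrist_force'])
```

```text
t 51.8 tcp [0.5908 0.1059 0.1316] shift [0.001 0.004 0.003] turn [ 0.0007 -0.0001  0.0015] n>= 1 w 0.064
[ 0.17870327 -0.2835264  -2.70204919]
```

Request:
play_rows(deltas=[[[0,0,0.02,0,0,0,0],[0,0,0,0,0,0,0],[0,0,0,0,0,0,1],[0,0,0,0,0,0,1],[0,0,0,0,0,0,1],[0,0,-0.5,0,0,0,1],[0,0,-1,0,0,0,1],[0,0,-1,0,0,0,1],[0,0,-1,0,0,0,1],[0,0,-1,0,0,0,0],[-0.7,-0.82,0,0,0,0,0],[-0.7,-0.82,0,0,0,0,0],[-0.7,-0.82,0,0,0,0,0],[-0.7,-0.85,0,0,0,0,0],[0,0,0.5,0,0,0,0],[0,0,0,0,0,0,0],[0,0,0,0,0,0,0]]])

```text
time: 53.95
tcp_pos: [0.4601, -0.0078, 0.2907]
eef_rot: [0.702, 0.712, 0.0, 0.0]
wrist_force: [0.6, -0.3, 0.3]
gripper_width: 0.187
grip_force: 0.0
```

```bash
cat >> h.py <<'E'
def status():
    t=grab('top');Wt,Ws=cloud(t),cloud(grab('side'))
    for n,W in(('t',Wt),('s',Ws)):
      for y in(.105,.19,.275):
        P=near(W,(.595,y),.055,.165,.19); print(n,disc(W,(.595,y),.042,.178,.005) if len(P)>60 else None,end=' ')
      m=(W[...,2]>.118)&(W[...,2]<.128)&(W[...,1]>.08)&(W[...,1]<.3)&(W[...,0]>.43)&(W[...,0]<.58); x=W[m][:,0]
      L=near(W,(.53,-.006),.06,.225,.245); print('bar %.4f'%np.percentile(x,97) if len(x) else '', 'lever',L.mean(0).round(3) if len(L)>5 else None)
E
python3 - <<'E'
from h import *
status(); s=load('side')
cv2.imwrite('pics/lev.png',cv2.resize(s['image'][120:320,200:460],None,fx=3,fy=3,interpolation=cv2.INTER_CUBIC)[...,::-1])
go(.46,-.006,.19)
E
```

```text
t [0.5925 0.1072 0.0319] t [0.5925 0.1918 0.0311] t [0.5904 0.2757 0.0314] bar 0.5604 lever None
s [0.5883 0.1059 0.0318] s [0.5893 0.1889 0.0324] s [0.5878 0.2745 0.0318] bar 0.5661 lever [ 0.508 -0.01   0.232]
t 54.0 tcp [ 0.4602 -0.0078  0.2905] shift [ 0.045 -0.004  2.513] turn [0.0003 0.     0.0018] n>= 3 w 0.010
```

View pics/lev.png

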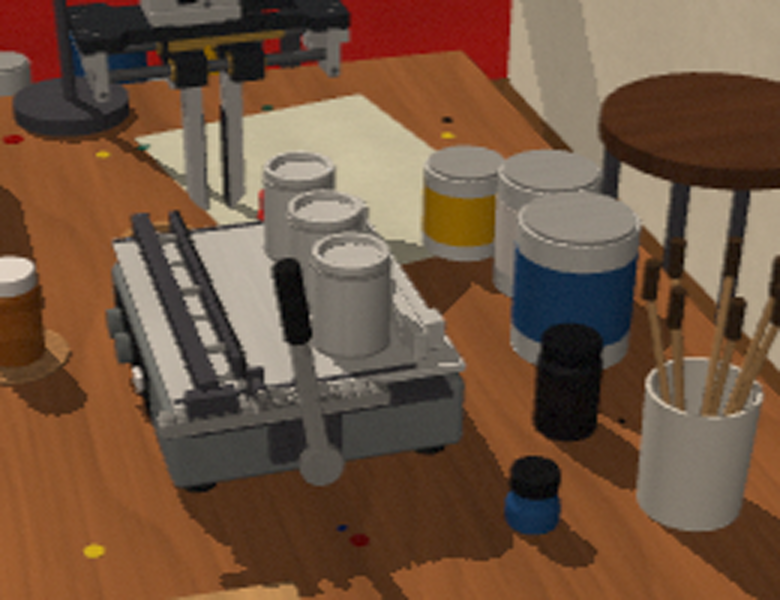

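Crop: three lidded tins stand in a row in front of the fence at (350,290), (325,235) and (298,200), and the lever grip is at (292,300). I descend on the lever's near side and push.

Request:
play_rows(deltas=[[[0.04,0,0.9,0,0,0,0],[0,0,0.9,0,0,0,0],[0,0,0.7,0,0,0,0],[0,0,0,0,0,0,0],[0,0.5,0,0,0,0,0],[0,0.3,0,0,0,0,0],[0,0.3,0,0,0,0,0],[0,0.3,0,0,0,0,0],[0,0,0,0,0,0,0]]])

```text
time: 55.18
tcp_pos: [0.516, -0.0056, 0.1903]
eef_rot: [0.702, 0.712, -0.0, -0.0]
wrist_force: [-6.0, 0.2, 4.5]
gripper_width: 0.001
grip_force: 2.9
```

```bash
sed -i 's/<.58); x=W/<.548); x=W/' h.py
python3 - <<'E'
from h import *
s=read_state();print(s['wrist_force'],s['gripper_width']);status(); go(.529,-.006,.19)
E
```

```text
[-6.00959276  0.15501581  4.52697438] 0.0013269991166025797
t [0.5926 0.1074 0.0316] t [0.593  0.1914 0.0309] t [0.5915 0.2754 0.0311] bar 0.4924 lever None
s [0.5891 0.1059 0.0313] s [0.5912 0.1848 0.0289] s None bar 0.4884 lever [ 0.522 -0.012  0.234]
t 55.3 tcp [ 0.5158 -0.0056  0.1903] shift [-0.016  0.329  0.007] turn [-0.0006 -0.      0.0015] n>= 1 w 0.001
```

Contact, 6 N. I continue to the stop in small steps.

Request:
play_rows(deltas=[[[0,0.2,0,0,0,0,0],[0,0.15,0,0,0,0,0],[0,0,0,0,0,0,0]]])

```text
time: 55.65
tcp_pos: [0.5295, -0.0054, 0.1903]
eef_rot: [0.702, 0.712, -0.001, -0.001]
wrist_force: [-8.6, 0.3, 6.4]
gripper_width: 0.005
grip_force: 4.7
```

Request:
play_rows(deltas=[[[0,0.1,0,0,0,0,0],[0,0,0,0,0,0,0]]])

```text
time: 55.9
tcp_pos: [0.5333, -0.0053, 0.1902]
eef_rot: [0.702, 0.712, -0.001, -0.001]
wrist_force: [-10.5, -0.4, 5.8]
gripper_width: 0.004
grip_force: 5.3
```

Run:
```python
from h import *
s=read_state();print(s['wrist_force'],s['tcp_pos']);status()
```

```text
[-10.46563569  -0.3710857    5.79230962] [ 0.53325931 -0.00533999  0.1901921 ]
t [0.5924 0.108  0.0311] t [0.592  0.1916 0.0313] t [0.5904 0.2757 0.0315] bar 0.4996 lever None
s [0.5898 0.1049 0.0305] s [0.587  0.1839 0.0291] s None bar 0.4949 lever [ 0.54  -0.012  0.234]
```

Request:
play_rows(deltas=[[[0,0.2,0,0,0,0,0],[0,0.1,0,0,0,0,0],[0,0,0,0,0,0,0]]])

```text
time: 56.38
tcp_pos: [0.539, -0.0053, 0.1898]
eef_rot: [0.702, 0.712, -0.007, -0.007]
wrist_force: [-66.0, -1.9, 30.6]
gripper_width: 0.005
grip_force: 35.3
```

Request:
play_rows(deltas=[[[0,0.06,0,0,0,0,0],[0,0,0,0,0,0,0]]])

```text
time: 56.62
tcp_pos: [0.5399, -0.0052, 0.1897]
eef_rot: [0.702, 0.712, -0.008, -0.008]
wrist_force: [-78.6, -2.4, 34.7]
gripper_width: 0.006
grip_force: 41.8
```

Run:
```python
from h import *
s=read_state();print(s['wrist_force'],s['tcp_pos']);status()
```

```text
[-78.62375996  -2.36066552  34.66596544] [ 0.53994361 -0.00523456  0.18967123]
t [0.5925 0.1079 0.0314] t [0.5918 0.1914 0.0315] t [0.5908 0.2753 0.0313] bar 0.5018 lever None
s [0.5917 0.1065 0.0294] s [0.5871 0.186  0.0291] s None bar 0.4981 lever [ 0.547 -0.011  0.234]
```

Request:
play_rows(deltas=[[[0,-0.4,0,0,0,0,0],[0,-0.7,0,0,0,0,0],[0,-0.7,0,0,0,0,0],[0,0,0,0,0,0,0],[0,0,0,0,0,0,0],[0,0,0,0,0,0,0]]])

```text
time: 57.48
tcp_pos: [0.4768, -0.0062, 0.19]
eef_rot: [0.702, 0.712, 0.0, -0.0]
wrist_force: [-0.2, -0.5, -0.1]
gripper_width: 0.004
grip_force: 0.0
```

Run:
```python
from h import *
status(); go(.54,-.006,.19)
```

```text
t [0.592  0.1074 0.0317] t [0.5919 0.1918 0.0317] t [0.591  0.2762 0.0314] bar 0.5016 lever None
s [0.5881 0.1065 0.0319] s [0.5877 0.1859 0.0297] s [0.5852 0.2718 0.0304] bar 0.4966 lever [ 0.495 -0.012  0.233]
t 57.6 tcp [ 0.4765 -0.0062  0.1898] shift [-0.019  1.587 -0.005] turn [-0.0003 -0.      0.0015] n>= 2 w 0.001
```

Request:
play_rows(deltas=[[[0,0.35,0,0,0,0,0],[0,0.35,0,0,0,0,0],[0,0.35,0,0,0,0,0],[0,0.3,0,0,0,0,0],[0,0.2,0,0,0,0,0],[0,0.1,0,0,0,0,0],[0,0,0,0,0,0,0],[0,0,0,0,0,0,0]]])

```text
time: 58.58
tcp_pos: [0.5376, -0.0053, 0.1896]
eef_rot: [0.702, 0.712, -0.005, -0.005]
wrist_force: [-50.3, -1.1, 25.1]
gripper_width: 0.004
grip_force: 27.1
```

Request:
play_rows(deltas=[[[0,-0.45,0,0,0,0,0],[0,-0.6,0,0,0,0,0],[0,-0.6,0,0,0,0,0],[0,0,0,0,0,0,0],[0,0,0,0,0,0,0],[0,0,0,0,0,0,0]]])

```text
time: 59.32
tcp_pos: [0.4769, -0.0062, 0.1899]
eef_rot: [0.702, 0.712, -0.0, -0.0]
wrist_force: [-0.7, 0.5, -0.4]
gripper_width: 0.002
grip_force: 0.0
```

```bash
sed -i 's/L=near(W,(.53,-.006),.06/L=near(W,(.545,-.006),.05/' h.py
python3 - <<'E'
from h import *
status(); go(.4765,-.006,.19)
E
```

```text
t [0.5924 0.1083 0.0311] t [0.5926 0.1916 0.0312] t [0.5908 0.2761 0.0314] bar 0.5133 lever None
s [0.5891 0.1057 0.0319] s [0.5887 0.188  0.0307] s [0.5831 0.275  0.0325] bar 0.5075 lever [ 0.508 -0.009  0.232]
t 59.4 tcp [ 0.4766 -0.0062  0.1898] shift [ 0.005 -0.002 -0.004] turn [-0.0002 -0.      0.0015] n>= 1 w 0.000
```

Request:
play_rows(deltas=[[[0,0.35,0,0,0,0,0],[0,0.35,0,0,0,0,0],[0,0.35,0,0,0,0,0],[0,0.3,0,0,0,0,0],[0,0.2,0,0,0,0,0],[0,0.1,0,0,0,0,0],[0,0,0,0,0,0,0],[0,0,0,0,0,0,0],[0,-0.45,0,0,0,0,0],[0,-0.6,0,0,0,0,0],[0,-0.6,0,0,0,0,0],[0,0,0,0,0,0,0],[0,0,0,0,0,0,0],[0,0,0,0,0,0,0]]])

```text
time: 61.18
tcp_pos: [0.4769, -0.0062, 0.1899]
eef_rot: [0.702, 0.712, -0.0, -0.0]
wrist_force: [-0.9, 0.1, -0.7]
gripper_width: 0.004
grip_force: 0.0
```

Request:
play_rows(deltas=[[[0,0.35,0,0,0,0,0],[0,0.35,0,0,0,0,0],[0,0.35,0,0,0,0,0],[0,0.3,0,0,0,0,0],[0,0.2,0,0,0,0,0],[0,0.1,0,0,0,0,0],[0,0,0,0,0,0,0],[0,0,0,0,0,0,0],[0,-0.45,0,0,0,0,0],[0,-0.6,0,0,0,0,0],[0,-0.6,0,0,0,0,0],[0,0,0,0,0,0,0],[0,0,0,0,0,0,0],[0,0,0,0,0,0,0]]])

```text
time: 62.92
tcp_pos: [0.4769, -0.0062, 0.1899]
eef_rot: [0.702, 0.712, -0.0, -0.0]
wrist_force: [-0.1, 0.4, 0.8]
gripper_width: 0.003
grip_force: 0.0
```

Run:
```python
from h import *
status(); go(.4765,-.006,.19)
```

```text
t [0.5929 0.1082 0.0311] t [0.592  0.1915 0.0318] t [0.5907 0.2753 0.0313] bar 0.5372 lever None
s [0.5891 0.1063 0.0318] s [0.5875 0.1862 0.0302] s [0.587  0.2753 0.0323] bar 0.5322 lever [ 0.508 -0.009  0.232]
t 63.0 tcp [ 0.4766 -0.0062  0.1898] shift [ 0.005 -0.002 -0.004] turn [-0.0002 -0.      0.0015] n>= 1 w 0.000
```

Request:
play_rows(deltas=[[[0,0.35,0,0,0,0,0],[0,0.35,0,0,0,0,0],[0,0.35,0,0,0,0,0],[0,0.3,0,0,0,0,0],[0,0.2,0,0,0,0,0],[0,0.1,0,0,0,0,0],[0,0,0,0,0,0,0],[0,0,0,0,0,0,0],[0,-0.45,0,0,0,0,0],[0,-0.6,0,0,0,0,0],[0,-0.6,0,0,0,0,0],[0,0,0,0,0,0,0],[0,0,0,0,0,0,0],[0,0,0,0,0,0,0]]])

```text
time: 64.78
tcp_pos: [0.4769, -0.0062, 0.1899]
eef_rot: [0.702, 0.712, -0.0, -0.0]
wrist_force: [0.0, -0.9, -0.5]
gripper_width: 0.004
grip_force: 0.0
```

Request:
play_rows(deltas=[[[0,0.35,0,0,0,0,0],[0,0.35,0,0,0,0,0],[0,0.35,0,0,0,0,0],[0,0.3,0,0,0,0,0],[0,0.2,0,0,0,0,0],[0,0.1,0,0,0,0,0],[0,0,0,0,0,0,0],[0,0,0,0,0,0,0],[0,-0.45,0,0,0,0,0],[0,-0.6,0,0,0,0,0],[0,-0.6,0,0,0,0,0],[0,0,0,0,0,0,0],[0,0,0,0,0,0,0],[0,0,0,0,0,0,0]]])

```text
time: 66.53
tcp_pos: [0.4769, -0.0062, 0.1899]
eef_rot: [0.702, 0.712, -0.0, -0.0]
wrist_force: [0.3, 0.3, 0.3]
gripper_width: 0.006
grip_force: 0.0
```

```bash
cat >> h.py <<'E'
def bar():  # near edge of bar's back (min x of tall band), robust
    for n in('top','side'):
        W=cloud(load(n)); m=(W[...,2]>.118)&(W[...,2]<.128)&(W[...,1]>.08)&(W[...,1]<.3)&(W[...,0]>.43)&(W[...,0]<.565); x=W[m][:,0]; print(n,np.percentile(x,[3,97]).round(4))
E
python3 - <<'E'
from h import *
bar();status();bar(); go(.4765,-.006,.19)
s=load('side'); cv2.imwrite('pics/cl.png',cv2.resize(s['image'][140:300,215:415],None,fx=3.75,fy=3.75,interpolation=cv2.INTER_CUBIC)[...,::-1])
E
```

```text
top [0.4942 0.5382]
side [0.4891 0.5626]
t [0.5949 0.1077 0.0315] t [0.5937 0.1916 0.0312] t [0.5924 0.2756 0.0313] bar 0.5347 lever None
s [0.5909 0.1062 0.0319] s [0.5889 0.1865 0.0304] s [0.5867 0.2757 0.0323] bar 0.5471 lever [ 0.508 -0.01   0.232]
top [0.5179 0.5613]
side [0.5143 0.5636]
t 66.6 tcp [ 0.4766 -0.0062  0.1898] shift [ 0.005 -0.002 -0.004] turn [-0.0002 -0.      0.0015] n>= 1 w 0.000
```

View pics/cl.png

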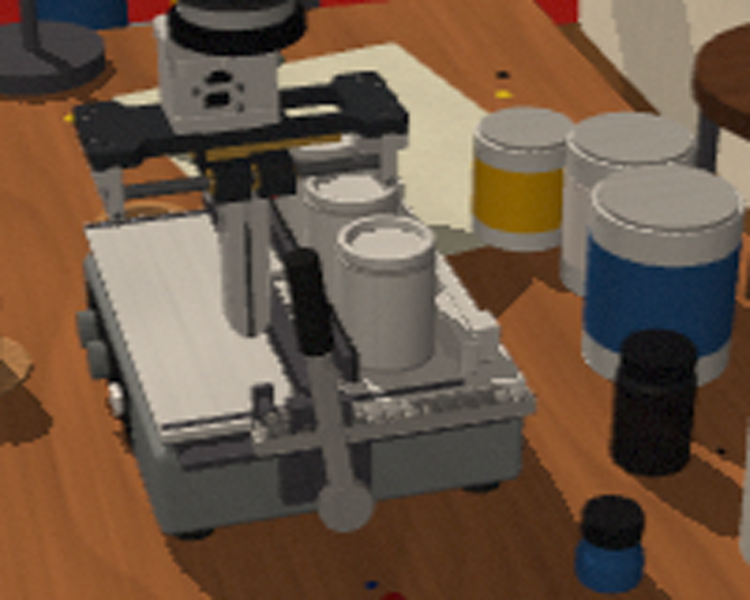

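Crop: the pad touches the tins at (350,350), which stand upright with lids seated, and the lever is at rest. Now the last, tight stroke, done slower.

Request:
play_rows(deltas=[[[0,0.3,0,0,0,0,0],[0,0.25,0,0,0,0,0],[0,0.2,0,0,0,0,0],[0,0.2,0,0,0,0,0],[0,0.2,0,0,0,0,0],[0,0.2,0,0,0,0,0],[0,0.15,0,0,0,0,0],[0,0.1,0,0,0,0,0],[0,0.07,0,0,0,0,0],[0,0,0,0,0,0,0],[0,0,0,0,0,0,0]]])

```text
time: 68.0
tcp_pos: [0.5375, -0.0053, 0.1899]
eef_rot: [0.702, 0.712, -0.006, -0.006]
wrist_force: [-55.1, -1.7, 27.6]
gripper_width: 0.003
grip_force: 29.7
```

Request:
play_rows(deltas=[[[0,-0.47,0,0,0,0,0],[0,-0.6,0,0,0,0,0],[0,-0.6,0,0,0,0,0],[0,0,0,0,0,0,0],[0,0,0,0,0,0,0],[0,0,0,0,0,0,0]]])

```text
time: 68.75
tcp_pos: [0.4768, -0.0062, 0.1899]
eef_rot: [0.702, 0.712, -0.0, -0.0]
wrist_force: [0.1, 0.3, -0.3]
gripper_width: 0.004
grip_force: 0.0
```

Run:
```python
from h import *
status();bar(); go(.4765,-.006,.19)
```

```text
t [0.5981 0.1072 0.0316] t [0.5971 0.1923 0.0312] t [0.5966 0.276  0.0311] bar 0.5455 lever None
s [0.5942 0.1061 0.0317] s [0.5931 0.1876 0.0309] s [0.5946 0.276  0.0341] bar 0.5395 lever [ 0.508 -0.01   0.232]
top [0.5296 0.5641]
side [0.5264 0.5636]
t 68.8 tcp [ 0.4765 -0.0062  0.1898] shift [ 0.005 -0.001 -0.004] turn [-0.0002 -0.      0.0015] n>= 1 w 0.000
```

Request:
play_rows(deltas=[[[0,-0.3,0,0,0,0,0],[0,0,-0.8,0,0,0,0],[0,0,-0.9,0,0,0,0],[0,0,-0.9,0,0,0,0],[-0.8,-0.5,-0.5,0,0,0,0],[-0.9,-0.5,0,0,0,0,0],[-0.9,-0.5,0,0,0,0,0],[-0.9,0,0,0,0,0,0],[-0.9,0,0,0,0,0,0],[0,0,0,0,0,0,0],[0,0,0,0,0,0,0]]])

```text
time: 70.22
tcp_pos: [0.4064, -0.1827, 0.314]
eef_rot: [0.702, 0.712, 0.0, -0.0]
wrist_force: [-0.1, -0.2, -0.3]
gripper_width: 0.008
grip_force: 0.0
```

Run:
```python
from h import *
status();bar()
Ws=cloud(load('side')); Wt=cloud(load('top'))
for y in(.107,.19,.276):
    print([np.percentile(near(W,(.596,y),.033,.165,.19)[:,2],[50,90]).round(4) for W in(Wt,Ws)])
s=load('side'); cv2.imwrite('pics/fin.png',cv2.resize(s['image'][120:480,130:530],None,fx=1.66,fy=1.66,interpolation=cv2.INTER_CUBIC)[...,::-1])
```

```text
t [0.5978 0.1075 0.0318] t [0.5973 0.1919 0.0315] t [0.5964 0.2752 0.0315] bar 0.5452 lever [ 0.512 -0.005  0.234]
s [0.5943 0.1051 0.0324] s [0.5942 0.1901 0.0323] s [0.5928 0.2731 0.0314] bar 0.5393 lever [ 0.508 -0.009  0.232]
top [0.5295 0.5639]
side [0.5251 0.5632]
[array([0.1735, 0.1802]), array([0.1731, 0.1783])]
[array([0.1737, 0.1797]), array([0.1734, 0.1783])]
[array([0.1735, 0.1794]), array([0.1731, 0.1783])]
```

View pics/fin.png

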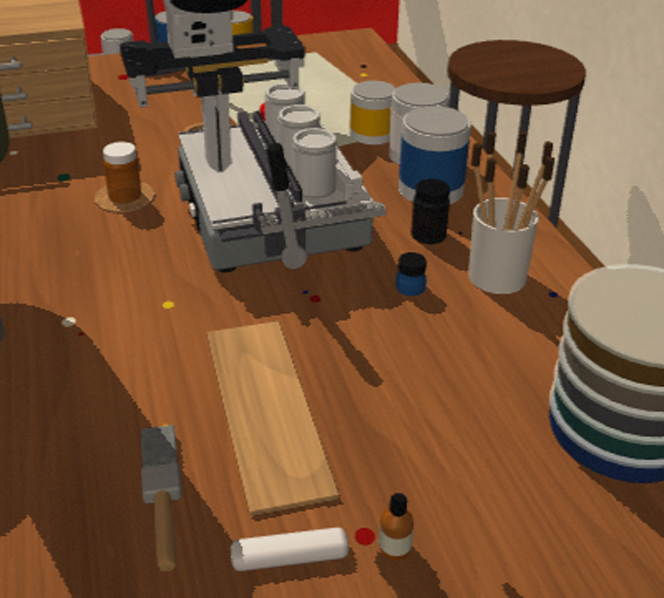

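The final view shows the jar on the mat (122,175) and three lidded tins clamped against the fence (315,160). The lever is at rest (277,165) and the other things are where they were.

```bash
python3 -c "
from rig import sign_off; print(sign_off())"
```

```text
the job is handed in; nothing more can be done
None
```

Done and handed in: the jar is on the cork mat, all three lidded tins are clamped against the fence (clamp travel about 0.097, pad pressed in about 7 mm by estimate), and the lever is back at rest.

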